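# Set up the watering tray and open the valve

### The job

Water the succulents from below: tip the grey tray that stands on end over onto its back on the black drainage panel, and stand every small terracotta pot that has a plant in it upright in the tray. Swing the spout over the tray, and only when all pots are in and the spout is over the tray, open the red handwheel all the way. Leave the cacti in square black pots and the other things on the bench where they are.

Things in the scene. Friction and masses are not known exactly. Their poses are not given: they have to be found in the camera images.
- panel_top (a point): centre of the top face of the black slotted drainage panel, a plate 300 x 340 x 8 mm fixed flat on the bench (its own x along the 300 mm side, roughly ahead of the robot; y along the 340 mm side, roughly to the left). The watering tray belongs on it.
- tray: grey plastic watering tray, 320 x 230 x 48 mm deep, 4 mm walls and floor, 0.45 kg. At the start it stands on a 230 x 48 mm end, its back towards the panel, bottom edge 2 mm from the panel's left (+y) side, which blocks it. Origin: centre of that end's outer face. Own z along its length (up at the start), x along its width, y out of its open side (left at the start; up once it lies on its back).
- tray_mid (a point): centre of the tray (half-way along and half-way up), axes as the tray's; 32 mm above the bench when it lies on the panel, its z then along the panel's -y. Inside, from the tray's origin: floor at y = -20 mm, rim at y = +24 mm, side walls at x = -111 and +111 mm, end walls at z = 4 and 316 mm.
- wheel (a joint): turn of the red handwheel in rad: 0 shut, 10 fully open (end stop), growing anticlockwise seen from above; it is shut or barely open at the start. Stiffness about 0.15 N m of friction; it stays where it is left. The wheel and stem rise 2 mm per rad, 20 mm in all.
- wheel_mid (a point): centre of the red round handwheel, 64 mm in diameter and 12 mm thick, level, on the vertical stem of the brass globe valve at the right; half-way up its rim, 144 mm above the bench when shut. Free room all round it: nothing within 80 mm of its axis at its height or above.
- spout_pivot (a point): point on the vertical swivel axis of the steel spout, at the height of its level arm (195 mm above the bench), 120 mm from the valve stem towards the tray. The riser and swivel nut below it are 36 mm across.
- spout_tip (a point): mouth of the spout, 190 mm out from the swivel axis, 147 mm above the bench. The spout's level arm is a round bar 18 mm thick running straight from the swivel axis at 195 mm height to 180 mm out, where it bends down to the mouth.
- spout (a joint): swing of the spout in rad, growing anticlockwise seen from above, from 0 (parked, pointing away from the robot) to the stop at 2.9; the tray lies at about 1.5 to 2.1. About 0.15 N m of friction; it stays where it is left.
- pot1_mid (a point): shallow terracotta pot with a round ribbed cactus: 64 mm across its rim (a straight band from 26 to 46 mm above its foot), foot 56 mm across, plant up to 78 mm above the foot and narrower than the rim; 0.22 kg, heavy at the foot. The point lies on its axis 36 mm above its foot, in the rim's band; z up its axis. May be absent.
- pot2_mid (a point): shallow terracotta pot with a blue-green rosette: 64 mm across its rim (a straight band from 26 to 46 mm above its foot), foot 56 mm across, plant up to 78 mm above the foot and narrower than the rim; 0.22 kg, heavy at the foot. The point lies on its axis 36 mm above its foot, in the rim's band; z up its axis. May be absent.
- pot3_mid (a point): shallow terracotta pot with a spiky aloe: 64 mm across its rim (a straight band from 26 to 46 mm above its foot), foot 56 mm across, plant up to 78 mm above the foot and narrower than the rim; 0.22 kg, heavy at the foot. The point lies on its axis 36 mm above its foot, in the rim's band; z up its axis. May be absent.
- pot4_mid (a point): shallow terracotta pot with a dark green ball cactus with yellow flowers: 64 mm across its rim (a straight band from 26 to 46 mm above its foot), foot 56 mm across, plant up to 78 mm above the foot and narrower than the rim; 0.22 kg, heavy at the foot. The point lies on its axis 36 mm above its foot, in the rim's band; z up its axis. May be absent.
- pot5_mid (a point): shallow terracotta pot with three short green columns: 64 mm across its rim (a straight band from 26 to 46 mm above its foot), foot 56 mm across, plant up to 78 mm above the foot and narrower than the rim; 0.22 kg, heavy at the foot. The point lies on its axis 36 mm above its foot, in the rim's band; z up its axis. May be absent.
- square1_mid (a point): black square plastic pot, 62 mm wide and 62 mm high, with a taller red-topped cactus up to 145 mm high; not to be watered, stays where it is. The point lies on its axis 45 mm above the bench.
- square2_mid (a point): black square plastic pot, 62 mm wide and 62 mm high, with a taller red-topped cactus up to 145 mm high; not to be watered, stays where it is. The point lies on its axis 45 mm above the bench.
- sprayer: white bottle with a red cap, 64 mm across, 170 mm high, standing beyond the panel; origin at its foot
- trowel: hand trowel lying on the bench between the robot and the valve, about 300 mm long; origin on the bench near its middle
- labels: yellow tub of white plant labels, 85 x 65 mm, 85 mm high with the labels; origin under its centre
- potstack: stack of empty terracotta pots, 87 mm across, 134 mm high, standing beyond the panel; origin under its centre

How it is judged:
By the outcome, as a careful person would: the job done as asked, in the order asked, and still so for the second after the job is handed in, with the robot touching nothing.
Of pot1, pot2, pot3, pot4, pot5 only 3 to 5 are there at a start; the rules pass over those that are not, and their reading is None.
At some moment in a run one of pot1, pot2, pot3, pot4, pot5 may be knocked a few centimetres aside while the robot is not near it.
It also fails if it takes over 210 s, if anything falls off the work surface, if the arm or the gripper's body presses on something with over 40 N, if the wrist force passes 120 N, or if a joint passes its speed limit or range.

### The arm

A 7-joint arm with a two-finger parallel gripper is mounted at the origin on the work surface. World frame = base frame: x ahead of the robot, y to its left, z up, the work surface at z = 0. Lengths are in m, angles in rad, forces in N, time in s.
With the tool pointing down it reaches from about 0.4 to 0.85 m from the base axis. Payload 6.9 kg.
Tool frame: the origin (TCP) lies at the very end of the fingers, on their centre line; the grasp point (between the pads) lies 19 mm behind it; z points along the fingers, y is the line along which they close (so a half turn about z gives the same grasp; the last joint's range is limited). The gripper opens to 85 mm and grips with 20 to 120 N. Pads are 22 mm wide; open, the fingers measure 114 mm over their backs; the gripper's body (76 mm by 85 mm) begins 54 mm behind the grasp point. The pads swing forward as they close: fully open they stand 13 mm farther back than shut.
Start: joints at [-1.034, 0.507, -0.238, 1.5, 0.126, 1.149, -0.155], TCP at [0.261, 0.568, 0.231] pointing down, gripper open.
Joint ranges: [-3.08, 3.08], [-0.24, 2.05], [-1.43, 1.35], [0, 2.5], [-1.52, 4.66], [0.17, 1.96], [-2.89, 2.89]. Speed limits (rad/s): [2.39, 2.39, 3.14, 3.14, 3.14, 3.14, 3.14].

### API

Orientations are given as [roll, pitch, yaw] about the fixed x, y, z axes, in that order (R = Rz(yaw) Ry(pitch) Rx(roll)).
In Python, from station import bot gives the robot as it stands.
- The arm moves only by the shell command python3 -m crank 'ROWS' [OPENING] [FORCE]. ROWS is JSON, a list of rows, each a list of 2 entries, a list of its own where there are three numbers: the shift along the tool's x, y, z in mm, then the turn, a rotation vector about the tool's x, y, z in degrees. In form: [[[dx, dy, dz], [ax, ay, az]], ...]. A call has 1 to 12 rows; each row shifts and turns the commanded pose from where the row before left it, along the tool's axes as they then stand; what a row does not reach is not made up. A row lasts 1/8 s, in which the tool goes at most 62.5 mm and 10.7 degrees, less where a joint would pass 70% of its speed; a pose out of reach is approached as far as the arm can. A call is refused whole if a number of a shift passes 62.5 or a number of a turn 10.7, either way. A call with a gripper value outside its range is refused whole. OPENING is the finger opening in mm, from 0 to 85.4, set as the call begins (- or left out, the last holds). The fingers move at their own pace and stop on an object; FORCE is the grip in N (left out, the last holds). Time passes only in rows, so rows that do not move let the fingers close. It gives the time, the measured TCP pose, the force, the opening and the grip force at its end, in the units of the state.
- bot.state(): the state, without advancing time (a new reading comes with each control period).
- bot.capture(name): name is "scene" or "top"; returns the picture (384x512x3 uint8, red, green, blue); there is no depth.
- bot.camera_info(name): a dict with "fx", "fy", "cx", "cy" (pixels), "R" (3x3) and "t" (3): a world point X has camera coordinates R X + t. Camera axes: x right, y down, z forward; pixel columns grow to the right and rows downward; lengths in m; the calibration is good to about 2 mm. A picture is of the moment at which its call begins. camera_info takes no time and is no camera call.
- bot.job_done(): hands the job in; it is judged then, once.
The state is a dict: "time": time; "qpos": joint angles; "qvel": joint speeds; "joint_torque": joint torques, N m; "position": TCP position; "orientation": TCP orientation; "wrist_force": force on the tool from outside, world axes, zero at the start; "wrist_torque": the same for the moment, N m; "grip_width": finger opening in m; "finger_force": force on a finger pad.
Only numpy, scipy, OpenCV 4.12 (cv2) and the standard library are available. Lean on these libraries where they do the work, as an engineer would, in place of code of your own. Each camera call takes 0.05 s, during which the arm holds its last target. There are 200 camera calls.

## Working session

There is one attempt and no reset: what is moved stays moved. The work goes in short steps, Python scripts to look and compute and a shell command to move; the robot and the scene stay as the last step left them, time stands still between calls to the robot, and variables do not carry over. Pictures are saved under pics/ and viewed, at most 14 in all, crops included, and the job is handed in when it is done.

```bash
ls; mkdir -p pics
python3 - <<'E'
from station import bot
import cv2,json
s=bot.state();print(s['time'],s['position'],s['orientation'],s['grip_width'])
for n in("scene","top"):
    im=bot.capture(n);cv2.imwrite(f'pics/{n}0.png',cv2.resize(im[:,:,::-1],(800,600),interpolation=cv2.INTER_CUBIC));c=bot.camera_info(n);print(n,c)
E
```

```text
pics
0.0 [0.2608785  0.56738695 0.23039353] [-3.13975515e+00  4.58628381e-05  2.71081304e+00] 0.08535356668823192
scene {'fx': 455.919825968014, 'fy': 455.919825968014, 'cx': 252.17309328401544, 'cy': 191.0155786304613, 'R': array([[-0.48897054,  0.87225036,  0.0093339 ],
       [ 0.73081582,  0.41547963, -0.54155786],
       [-0.47625208, -0.25798448, -0.84061166]]), 't': array([ 0.29967481, -0.32901476,  1.84008927])}
top {'fx': 370.8038232418332, 'fy': 370.8038232418332, 'cx': 254.7441138241909, 'cy': 188.15071430684537, 'R': array([[-0.00669018, -0.99992951, -0.00980936],
       [-0.99905895,  0.0071041 , -0.04278714],
       [ 0.04285381,  0.00951388, -0.99903605]]), 't': array([-0.02712748,  0.54539445,  1.31526536])}
```

View pics/scene0.png

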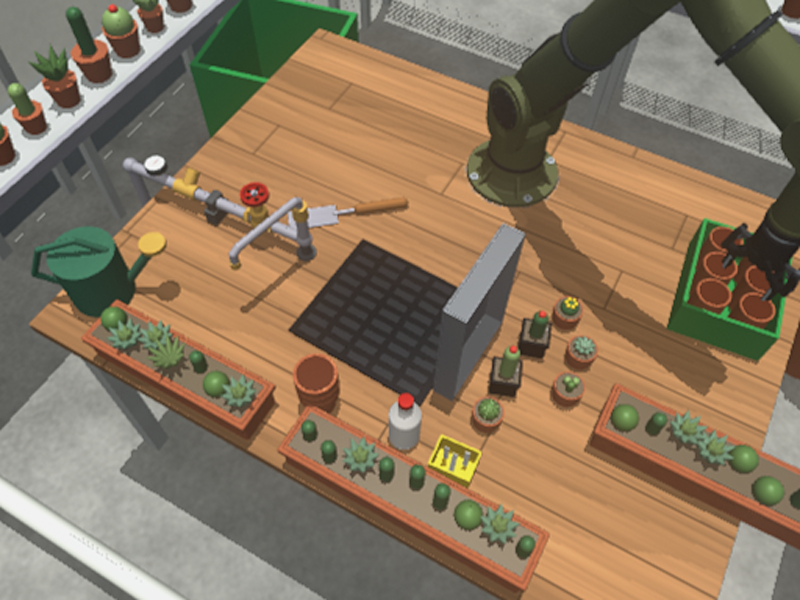

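View pics/top0.png

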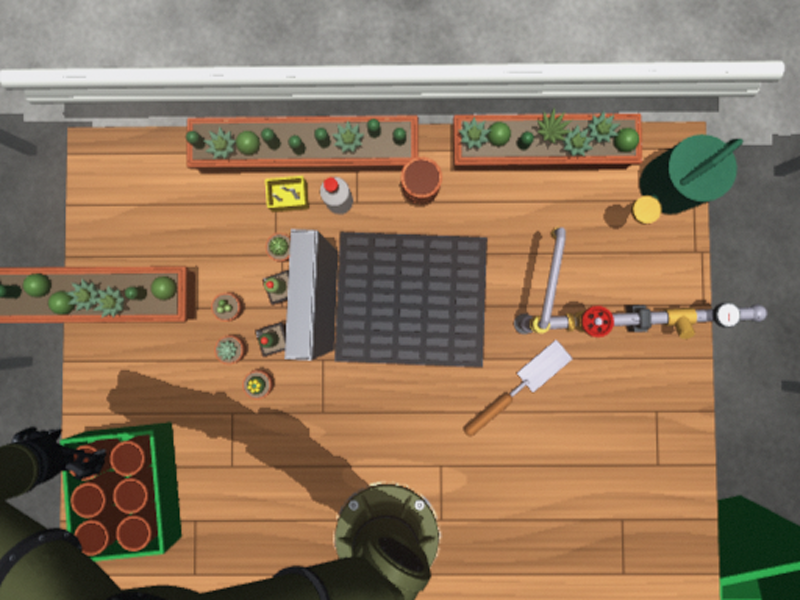

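The pictures show four potted plants, in top-view pixels: ball with flowers (257,383), rosette (229,348), columns (227,305) and ribbed (279,244). There is no aloe. The tray stands at x 287–333, the wheel is at (598,321), and the spout runs from (541,324) to (559,233).

```bash
cat > h.py <<'E'
import numpy as np
from station import bot
def bp(n,u,v,z,s=1.5625):
    c=bot.camera_info(n);R=c['R'];t=c['t'];o=-R.T@t
    d=R.T@np.array([((u+.5)/s-.5-c['cx'])/c['fx'],((v+.5)/s-.5-c['cy'])/c['fy'],1]);return (o+d*(z-o[2])/d[2]).round(4)
def pr(n,X,s=1.5625):
    c=bot.camera_info(n);p=c['R']@np.array(X)+c['t'];return (np.array([c['fx']*p[0]/p[2]+c['cx'],c['fy']*p[1]/p[2]+c['cy']])*s).round(1)
E
python3 - <<'E'
from h import *
for k,u,v,z in [('p4',257,383,.06),('p2',229,348,.055),('p5',227,305,.06),('p1',279,244,.065),('sq1',272,287,.10),('sq2',268,340,.1),('wheel',598,321,.15),('piv',541,324,.2),('tip',559,234,.19),
 ('panTL',341,233,.008),('panTR',487,237,.008),('panBR',482,367,.008),('panBL',336,360,.008)]: print(k,bp('top',u,v,z))
for k,u,v in [('trTL',291,230),('trTR',318,231),('trBL',287,358),('trBR',311,360)]: print(k,bp('top',u,v,.32))
for k,u,v,z in [('p4',568,306,.055),('p2',582,347,.055),('p5',569,385,.055),('p1',488,410,.06),('trA',502,227,.32),('trB',523,236,.32),('trC',443,312,.32),('trD',463,322,.32),('wheel',254,193,.15),('tip',235,262,.147)]: print('S',k,bp('scene',u,v,z))
E
```

```text
p4 [0.3502 0.2805 0.06  ]
p2 [0.427  0.3441 0.055 ]
p5 [0.5221 0.3476 0.06  ]
p1 [0.656  0.2316 0.065 ]
sq1 [0.5589 0.2389 0.1   ]
sq2 [0.4457 0.2471 0.1   ]
wheel [ 0.4818 -0.4392  0.15  ]
piv [ 0.4769 -0.3113  0.2   ]
tip [ 0.655  -0.3524  0.19  ]
panTL [0.6879 0.1005 0.008 ]
panTR [ 0.6759 -0.2359  0.008 ]
panBR [ 0.378  -0.2206  0.008 ]
panBL [0.3959 0.1127 0.008 ]
trTL [0.6471 0.1552 0.32  ]
trTR [0.6449 0.1074 0.32  ]
trBL [0.4216 0.162  0.32  ]
trBR [0.4178 0.1199 0.32  ]
S p4 [0.3499 0.2862 0.055 ]
S p2 [0.4309 0.35   0.055 ]
S p5 [0.5271 0.3591 0.055 ]
S p1 [0.6607 0.2393 0.06  ]
S trA [0.4319 0.1262 0.32  ]
S trB [0.432  0.1689 0.32  ]
S trC [0.653  0.1155 0.32  ]
S trD [0.654  0.1545 0.32  ]
S wheel [ 0.4841 -0.434   0.15  ]
S tip [ 0.6581 -0.3597  0.147 ]
```

```bash
cat >> h.py <<'E'
from scipy.spatial.transform import Rotation as Ro
def plan(P,R,N,P0=None,R0=None):
    """N equal rows (tool shift mm, turn deg) from present (or P0,R0) to P,R"""
    s=bot.state()
    if P0 is None: P0=s['position']
    if R0 is None: R0=Ro.from_euler('xyz',s['orientation'])
    a=(R0.inv()*R).as_rotvec()/N; S=sum((Ro.from_rotvec(a*k).as_matrix() for k in range(N)))
    d=np.linalg.solve(S,R0.as_matrix().T@(np.array(P)-P0))
    print(N,(d*1000).round(1).tolist(),np.degrees(a).round(2).tolist())
def ori(z,y):
    z=np.array(z,float);y=np.array(y,float);z/=np.linalg.norm(z);y-=z*(y@z);y/=np.linalg.norm(y)
    return Ro.from_matrix(np.stack([np.cross(y,z),y,z],1))
def down(yaw_of_y): return ori([0,0,-1],[np.cos(yaw_of_y),np.sin(yaw_of_y),0])
def show(): 
    s=bot.state();print(s['time'],np.round(s['position'],4),np.round(s['orientation'],3),'q',np.round(s['qpos'],2),'w',round(s['grip_width'],4),'F',np.round(s['wrist_force'],1),np.round(s['finger_force'],1))
F=-0.047; e=np.array([np.cos(F),np.sin(F),0]); n=np.array([-np.sin(F),np.cos(F),0])
E
python3 - <<'E'
from h import *
A=[.62,.30,.36];D=down(F); H=ori(-n,e)
plan(A,D,14); plan([.651,.23,.26],H,10,A,D)
E
```

```text
14 [-32.0, 11.4, -9.3] [-0.01, 0.0, 4.86]
10 [1.4, 3.4, 13.4] [0.0, -9.0, 0.0]
```

```bash
python3 -m crank '[[[-32,11.4,-9.3],[0,0,4.86]],[[-32,11.4,-9.3],[0,0,4.86]],[[-32,11.4,-9.3],[0,0,4.86]],[[-32,11.4,-9.3],[0,0,4.86]],[[-32,11.4,-9.3],[0,0,4.86]],[[-32,11.4,-9.3],[0,0,4.86]],[[-32,11.4,-9.3],[0,0,4.86]],[[-32,11.4,-9.3],[0,0,4.86]],[[-32,11.4,-9.3],[0,0,4.86]],[[-32,11.4,-9.3],[0,0,4.86]],[[-32,11.4,-9.3],[0,0,4.86]],[[-32,11.4,-9.3],[0,0,4.86]]]' 44 20; python3 -m crank '[[[-32,11.4,-9.3],[0,0,4.86]],[[-32,11.4,-9.3],[0,0,4.86]],[[0,0,0],[0,0,0]]]'
python3 - <<'E'
from h import *
show(); plan([.651,.23,.26],ori(-n,e),10)
E
```

```text
time: 1.6
position: [0.594, 0.3601, 0.3435]
orientation: [-3.142, 0.0, 1.687]
wrist_force: [-0.1, 0.2, 0.6]
grip_width: 0.0441
finger_force: 0.0
time: 1.98
position: [0.6229, 0.2953, 0.3631]
orientation: [3.139, 0.001, 1.514]
wrist_force: [0.6, -0.1, -0.7]
grip_width: 0.0441
finger_force: 0.0
1.975 [0.6229 0.2953 0.3631] [3.139e+00 1.000e-03 1.514e+00] q [-0.53  0.56  0.1   1.04 -0.05  1.54 -0.5 ] w 0.0441 F [ 0.6 -0.1 -0.7] 0.0
10 [2.1, 3.1, 13.3] [-0.03, -8.99, -0.06]
```

```bash
python3 -m crank '[[[2.1,3.1,13.3],[0,-9,0]],[[2.1,3.1,13.3],[0,-9,0]],[[2.1,3.1,13.3],[0,-9,0]],[[2.1,3.1,13.3],[0,-9,0]],[[2.1,3.1,13.3],[0,-9,0]],[[0,0,0],[0,0,0]]]'; python3 -c "from h import *;show()"; python3 -m crank '[[[2.1,3.1,13.3],[0,-9,0]],[[2.1,3.1,13.3],[0,-9,0]],[[2.1,3.1,13.3],[0,-9,0]],[[2.1,3.1,13.3],[0,-9,0]],[[2.1,3.1,13.3],[0,-9,0]],[[0,0,0],[0,0,0]],[[0,0,0],[0,0,0]]]'
python3 - <<'E'
from h import *
show(); plan([.651,.127,.23],ori(-n,e),6)
import cv2
for m in('top','scene'): cv2.imwrite(f'pics/{m}1.png',cv2.resize(bot.capture(m)[:,:,::-1],(800,600),interpolation=cv2.INTER_CUBIC))
E
```

```text
time: 2.72
position: [0.6341, 0.2919, 0.2905]
orientation: [-3.13, 0.79, 1.535]
wrist_force: [-0.7, 0.2, -0.6]
grip_width: 0.0441
finger_force: 0.0
2.725 [0.6341 0.2919 0.2905] [-3.13   0.79   1.535] q [-0.82  0.96  0.3   0.74  0.4   1.95 -0.56] w 0.0441 F [-0.7  0.2 -0.6] 0.0
time: 3.6
position: [0.6491, 0.2351, 0.2605]
orientation: [2.64, 1.564, 1.022]
wrist_force: [-0.0, -1.0, 0.6]
grip_width: 0.0439
finger_force: 0.0
3.6 [0.6491 0.2351 0.2605] [2.64  1.564 1.022] q [-1.01  1.41  1.05  0.78  0.4   1.94 -0.26] w 0.0439 F [-0.  -1.   0.6] 0.0
6 [5.0, 1.2, 18.0] [-0.01, -0.06, -0.03]
```

View pics/scene1.png

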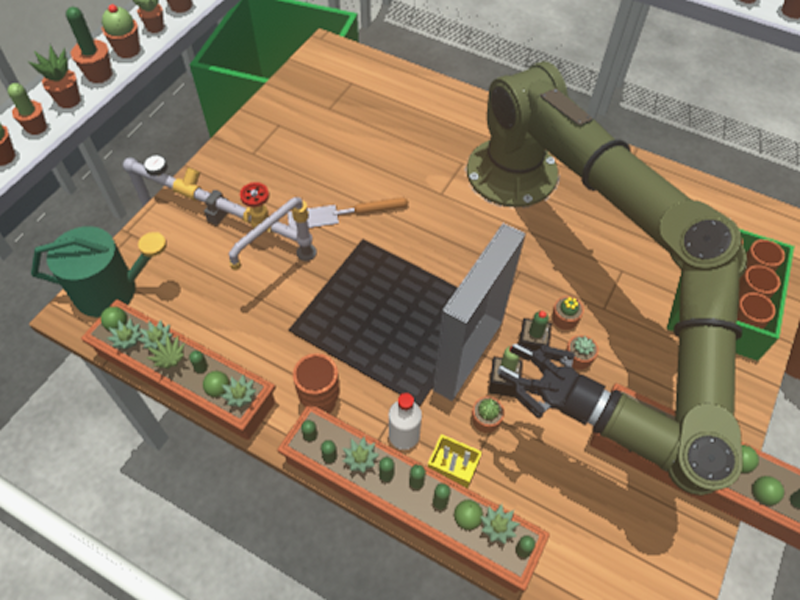

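The gripper is horizontal and clear, and it faces the far side wall of the tray.

```bash
python3 -m crank '[[[5,1.2,18],[0,0,0]],[[5,1.2,18],[0,0,0]],[[5,1.2,18],[0,0,0]],[[5,1.2,18],[0,0,0]],[[5,1.2,18],[0,0,0]],[[5,1.2,18],[0,0,0]],[[0,0,0],[0,0,0]],[[0,0,0],[0,0,0]]]'
python3 - <<'E'
from h import *
show()
import cv2
a=bot.capture('top')[115:255,140:280,::-1];b=bot.capture('scene')[120:260,260:400,::-1]
cv2.imwrite('pics/c2.png',cv2.resize(np.hstack([a,b]),(800,400),interpolation=cv2.INTER_CUBIC))
E
```

```text
time: 4.7
position: [0.651, 0.1281, 0.2292]
orientation: [2.587, 1.567, 0.97]
wrist_force: [-0.3, 0.9, 0.0]
grip_width: 0.044
finger_force: 0.0
4.7 [0.651  0.1281 0.2292] [2.587 1.567 0.97 ] q [-1.01  1.39  1.04  1.1   0.39  1.65 -0.37] w 0.044 F [-0.3  0.9  0. ] 0.0
```

View pics/c2.png

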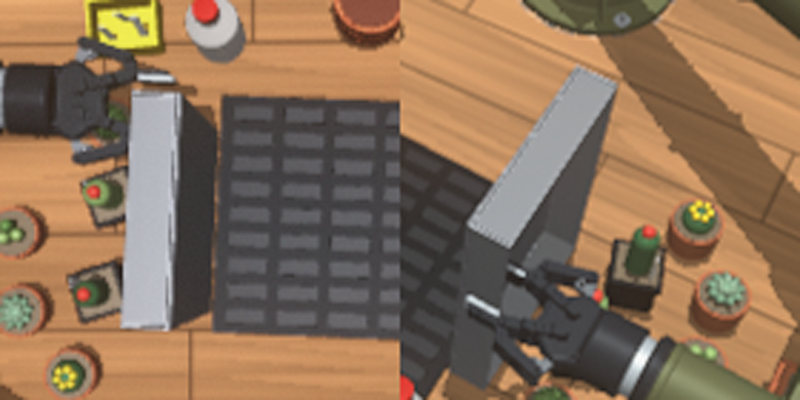

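The fingers straddle the far wall, so I close them on it.

```bash
python3 -m crank '[[[0,0,0],[0,0,0]],[[0,0,0],[0,0,0]],[[0,0,0],[0,0,0]],[[0,0,0],[0,0,0]],[[0,0,0],[0,0,0]],[[0,0,0],[0,0,0]]]' 0 35
python3 - <<'E'
from h import *
show()
s=bot.state();P=np.array(s['position']);R0=Ro.from_euler('xyz',s['orientation'])
# pivot: back-bottom edge of tray ; panel raises later
piv=np.array([.538,.136,0])-.024*n; r=P-piv
for ang in (20,45,90):
    Q=Ro.from_rotvec(np.radians(ang)*e); 
    plan(piv+Q.apply(r)+np.array([0,0,.0]),Q*R0,ang//5)
E
```

```text
time: 5.55
position: [0.6504, 0.1271, 0.228]
orientation: [-1.188, 1.571, -2.807]
wrist_force: [-3.0, 0.5, 1.0]
grip_width: 0.0036
finger_force: 37.6
5.55 [0.6504 0.1271 0.228 ] [-1.188  1.571 -2.807] q [-1.01  1.39  1.04  1.1   0.39  1.65 -0.37] w 0.0036 F [-3.   0.5  1. ] 37.6
4 [-0.9, 0.0, 19.9] [-0.0, 5.0, -0.0]
9 [-0.9, 0.0, 19.9] [-0.0, 5.0, -0.0]
18 [-0.9, 0.0, 19.9] [-0.0, 5.0, -0.0]
```

```bash
cat >> h.py <<'E'
def tilt(ang,N,piv):
    s=bot.state();P=np.array(s['position']);R0=Ro.from_euler('xyz',s['orientation']);Q=Ro.from_rotvec(np.radians(ang)*e)
    plan(piv+Q.apply(P-piv),Q*R0,N)
E
python3 - <<'E'
from h import *
tilt(90,18,np.array([.538,.136,0])-.026*n+[0,0,.008])
E
```

```text
18 [-1.1, 0.0, 19.3] [-0.0, 5.0, -0.0]
```

```bash
python3 -m crank '[[[-1.1,0,19.3],[0,5,0]],[[-1.1,0,19.3],[0,5,0]],[[-1.1,0,19.3],[0,5,0]],[[-1.1,0,19.3],[0,5,0]],[[0,0,0],[0,0,0]]]'; python3 -c "from h import *;show()"
python3 -m crank '[[[-1.1,0,19.3],[0,5,0]],[[-1.1,0,19.3],[0,5,0]],[[-1.1,0,19.3],[0,5,0]],[[-1.1,0,19.3],[0,5,0]],[[-1.1,0,19.3],[0,5,0]],[[-1.1,0,19.3],[0,5,0]],[[0,0,0],[0,0,0]]]'
python3 - <<'E'
from h import *
show();tilt(40,8,np.array([.538,.136,0])-.026*n+[0,0,.008])
E
```

```text
time: 6.18
position: [0.647, 0.0481, 0.2238]
orientation: [3.132, 1.219, 1.512]
wrist_force: [-0.1, -0.1, -4.4]
grip_width: 0.0036
finger_force: 37.9
6.175 [0.647  0.0481 0.2238] [3.132 1.219 1.512] q [-0.96  1.15  0.99  1.31  0.29  1.4  -0.36] w 0.0036 F [-0.1 -0.1 -4.4] 37.9
time: 7.05
position: [0.6417, -0.0521, 0.1667]
orientation: [3.141, 0.699, 1.519]
wrist_force: [0.2, 0.0, -4.5]
grip_width: 0.0035
finger_force: 36.9
7.05 [ 0.6417 -0.0521  0.1667] [3.141 0.699 1.519] q [-0.73  0.87  0.83  1.54  0.11  1.04 -0.19] w 0.0035 F [ 0.2  0.  -4.5] 36.9
8 [-0.9, 0.1, 19.5] [0.02, 5.0, -0.01]
```

```bash
python3 -m crank '[[[-0.9,0,19.5],[0,5,0]],[[-0.9,0,19.5],[0,5,0]],[[-0.9,0,19.5],[0,5,0]],[[-0.9,0,19.5],[0,5,0]],[[-0.9,0,19.5],[0,5,0]],[[-0.9,0,19.5],[0,5,0]],[[-0.9,0,19.5],[0,5,0]],[[0,0,0],[0,0,0]],[[0,0,0],[0,0,0]]]'
python3 - <<'E'
from h import *
show()
import cv2
a=bot.capture('top')[115:265,180:330,::-1];b=bot.capture('scene')[120:270,190:340,::-1]
cv2.imwrite('pics/c3.png',cv2.resize(np.hstack([a,b]),(800,400),interpolation=cv2.INTER_CUBIC))
E
```

```text
time: 8.18
position: [0.6399, -0.1107, 0.0469]
orientation: [-3.141, 0.089, 1.526]
wrist_force: [0.7, -0.3, -3.8]
grip_width: 0.0034
finger_force: 36.9
8.175 [ 0.6399 -0.1107  0.0469] [-3.141  0.089  1.526] q [-0.14  0.75  0.39  1.66 -0.25  0.78  0.28] w 0.0034 F [ 0.7 -0.3 -3.8] 36.9
```

View pics/c3.png

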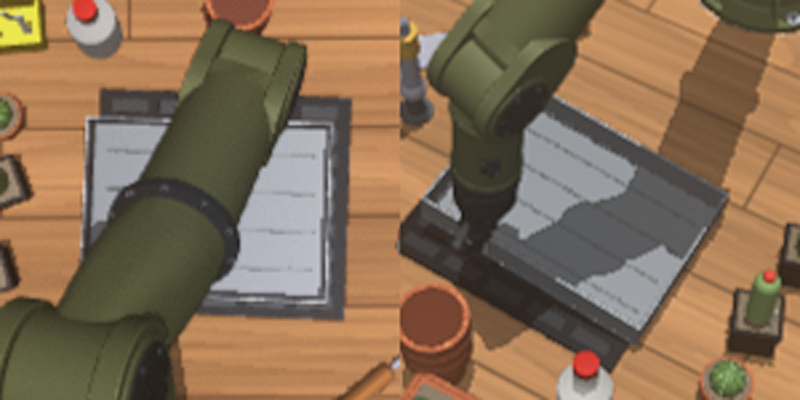

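The tray is about 5° short of lying flat on the panel.

```bash
python3 -m crank '[[[-0.9,0,10],[0,2.5,0]],[[-0.9,0,10],[0,2.5,0]],[[0,0,0],[0,0,0]],[[0,0,0],[0,0,0]]]'; python3 -m crank '[[[0,0,0],[0,0,0]],[[0,0,0],[0,0,0]],[[0,0,0],[0,0,0]]]' 30; python3 -c "from h import *;show()"
python3 -m crank '[[[0,0,-40],[0,0,0]],[[0,0,-50],[0,0,0]],[[0,0,-50],[0,0,0]],[[0,0,-50],[0,0,0]],[[0,0,-50],[0,0,0]],[[0,0,-20],[0,0,0]],[[0,0,0],[0,0,0]]]' 85; python3 -c "
from h import *;show()
D=down(0.9)
for d in (0.4,.9,1.57): plan([.3,.30,.30],down(d),14)"
```

```text
time: 8.78
position: [0.6395, -0.1138, 0.0277]
orientation: [3.141, 0.001, 1.525]
wrist_force: [1.0, 0.4, -3.9]
grip_width: 0.0031
finger_force: 36.9
time: 9.15
position: [0.6392, -0.1149, 0.0276]
orientation: [3.141, 0.0, 1.524]
wrist_force: [1.1, -0.0, 0.2]
grip_width: 0.0303
finger_force: 0.0
9.15 [ 0.6392 -0.1149  0.0276] [3.141 0.    1.524] q [-0.04  0.77  0.31  1.66 -0.31  0.76  0.37] w 0.0303 F [ 1.1 -0.   0.2] 0.0
time: 10.02
position: [0.6396, -0.1155, 0.2891]
orientation: [3.138, 0.001, 1.523]
wrist_force: [0.2, 0.2, -0.9]
grip_width: 0.085
finger_force: 0.0
10.025 [ 0.6396 -0.1155  0.2891] [3.138e+00 1.000e-03 1.523e+00] q [-0.08  0.53  0.4   1.34 -0.21  1.31  0.27] w 0.085 F [ 0.2  0.2 -0.9] 0.0
14 [33.4, -19.4, -0.8] [0.01, 0.01, -1.83]
14 [38.1, -11.5, -0.8] [0.01, 0.01, -3.88]
14 [42.8, 0.8, -0.8] [0.01, 0.01, -6.62]
```

```bash
python3 -m crank '[[[0,-40,0],[0,0,0]],[[0,-40,0],[0,0,0]],[[0,-40,-10],[0,0,0]],[[0,0,0],[0,0,0]]]'
python3 - <<'E'
from h import *
show()
import cv2
a=bot.capture('top')[120:275,110:310,::-1];b=bot.capture('scene')[150:305,190:390,::-1]
cv2.imwrite('pics/t4.png',cv2.resize(a,(800,620),interpolation=cv2.INTER_CUBIC)[:600]);cv2.imwrite('pics/s4.png',cv2.resize(b,(800,620),interpolation=cv2.INTER_CUBIC)[:600])
E
```

```text
time: 10.52
position: [0.5166, -0.1095, 0.2971]
orientation: [-3.14, -0.001, 1.522]
wrist_force: [1.5, -0.4, 0.3]
grip_width: 0.0847
finger_force: 0.0
10.525 [ 0.5166 -0.1095  0.2971] [-3.140e+00 -1.000e-03  1.522e+00] q [-0.14  0.33  0.43  1.65 -0.14  1.2   0.27] w 0.0847 F [ 1.5 -0.4  0.3] 0.0
```

View pics/t4.png

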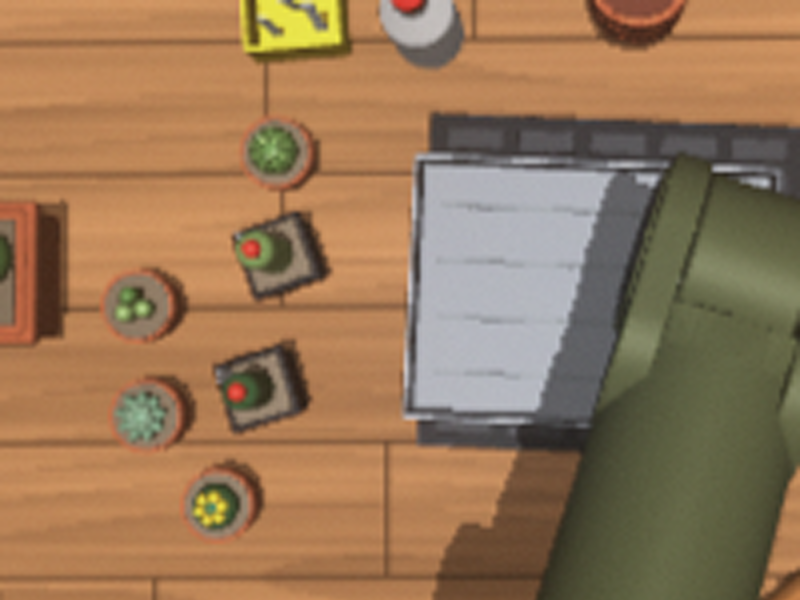

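View pics/s4.png

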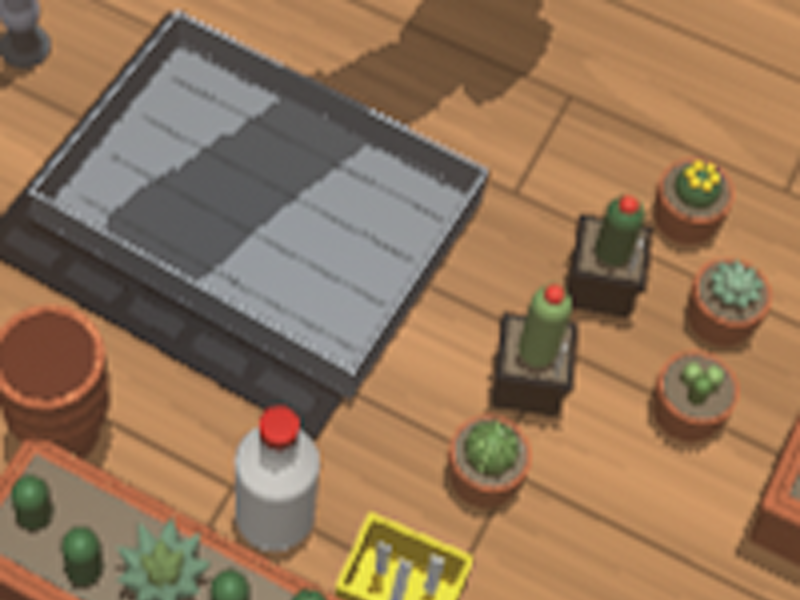

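The tray lies flat on the panel. Rim centres in the 4x top crop: p1 (278,152), p5 (140,303), p2 (149,413), p4 (221,501).

Run:
```python
from h import *
f=lambda c,u,v,z:bp(c,u/4+(110 if c=='top' else 190),v/4+(120 if c=='top' else 150),z,1)
for k,u,v in [('p1',279,152),('p5',141,303),('p2',150,413),('p4',222,501)]: print(k,f('top',u,v,.046))
for k,u,v in [('p1',490,453),('p5',697,390),('p2',731,295),('p4',694,194)]: print('S',k,f('scene',u,v,.046))
for k,c,u,v in [('TL','top',416,156),('BL','top',405,417),('S nearL','scene',487,172),('S farL','scene',356,383),('S nearR','scene',176,12),('S farR','scene',32,192)]: print(k,f(c,u,v,.056))
```

```text
p1 [0.6513 0.2309 0.046 ]
p5 [0.5199 0.3513 0.046 ]
p2 [0.4241 0.3429 0.046 ]
p4 [0.3476 0.2798 0.046 ]
S p1 [0.6568 0.2405 0.046 ]
S p5 [0.5259 0.3616 0.046 ]
S p2 [0.431  0.3538 0.046 ]
S p4 [0.3541 0.2905 0.046 ]
TL [0.6456 0.1095 0.056 ]
BL [0.4198 0.1195 0.056 ]
S nearL [0.4278 0.1288 0.056 ]
S farL [0.6594 0.1231 0.056 ]
S nearR [ 0.4113 -0.1888  0.056 ]
S farR [ 0.6362 -0.1974  0.056 ]
```

```bash
cat >> h.py <<'E'
C=np.array([.531,-.041,0]); az=np.radians
def slot(a,b,z): return C+a*e+b*n+[0,0,z]
E
python3 - <<'E'
from h import *
A=[.654,.236,.2]
plan(A,down(az(87)),10); plan([.654,.236,.014],down(az(87)),5,A,down(az(87)))
E
```

```text
10 [21.1, 35.2, 9.7] [-0.0, -0.0, -8.97]
5 [0.0, 0.0, 37.2] [0.0, 0.0, 0.0]
```

```bash
python3 -m crank '[[[21.1,35.2,9.7],[0,0,-9]],[[21.1,35.2,9.7],[0,0,-9]],[[21.1,35.2,9.7],[0,0,-9]],[[21.1,35.2,9.7],[0,0,-9]],[[21.1,35.2,9.7],[0,0,-9]],[[21.1,35.2,9.7],[0,0,-9]],[[21.1,35.2,9.7],[0,0,-9]],[[21.1,35.2,9.7],[0,0,-9]],[[21.1,35.2,9.7],[0,0,-9]],[[21.1,35.2,9.7],[0,0,-9]],[[0,0,0],[0,0,0]],[[0,0,0],[0,0,0]]]'
python3 - <<'E'
from h import *
show()
plan([.654,.236,.014],down(az(87)),5)
import cv2
a=bot.capture('top')[120:260,110:250,::-1];b=bot.capture('scene')[190:330,230:370,::-1]
cv2.imwrite('pics/c5.png',cv2.resize(np.hstack([a,b]),(800,400),interpolation=cv2.INTER_CUBIC))
E
```

```text
time: 12.12
position: [0.654, 0.2349, 0.1988]
orientation: [-3.141, -0.001, 3.093]
wrist_force: [0.4, -0.3, 0.7]
grip_width: 0.085
finger_force: 0.0
12.125 [0.654  0.2349 0.1988] [-3.141e+00 -1.000e-03  3.093e+00] q [-0.37  0.64 -0.03  1.34  0.02  1.17  1.13] w 0.085 F [ 0.4 -0.3  0.7] 0.0
5 [-0.0, 0.2, 37.0] [-0.01, -0.01, 0.04]
```

View pics/c5.png

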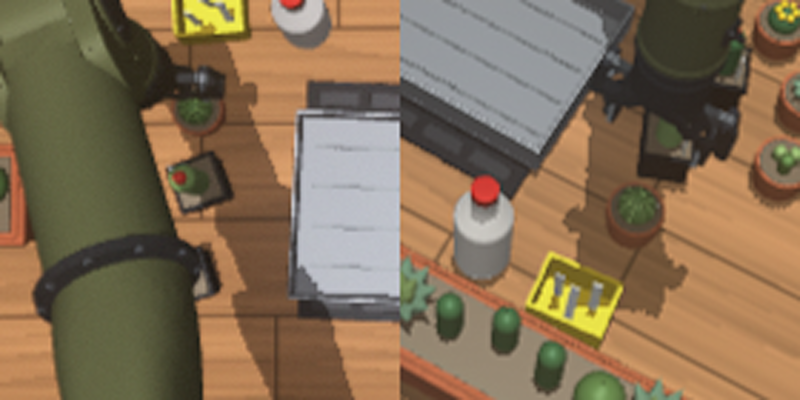

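p1 is still in place at full-frame pixel (179,159). Going down to grasp it.

```bash
python3 -m crank '[[[0,0.3,37],[0,0,0]],[[0,0.3,37],[0,0,0]],[[0,0,37],[0,0,0]],[[0,0,37],[0,0,0]],[[0,0,37],[0,0,0]],[[0,0,0],[0,0,0]]]'; python3 -m crank '[[[0,0,0],[0,0,0]],[[0,0,0],[0,0,0]],[[0,0,0],[0,0,0]],[[0,0,0],[0,0,0]],[[0,0,0],[0,0,0]]]' 30 30;python3 -m crank '[[[0,0,-35],[0,0,0]],[[0,0,-35],[0,0,0]],[[0,0,-35],[0,0,0]],[[0,0,0],[0,0,0]]]'
python3 - <<'E'
from h import *
show()
A=slot(.05,-.075,.125);D=down(az(87))
plan(A,D,12);
E
```

```text
time: 12.98
position: [0.6521, 0.2338, 0.0124]
orientation: [-3.139, -0.005, 3.092]
wrist_force: [-0.1, 0.8, 0.2]
grip_width: 0.0851
finger_force: 0.0
time: 13.6
position: [0.655, 0.2361, 0.0176]
orientation: [3.14, 0.004, 3.094]
wrist_force: [0.3, -0.7, 6.7]
grip_width: 0.0632
finger_force: 34.2
time: 14.1
position: [0.6552, 0.2366, 0.1239]
orientation: [3.139, 0.006, 3.094]
wrist_force: [0.1, -0.1, -1.5]
grip_width: 0.0631
finger_force: 34.6
14.1 [0.6552 0.2366 0.1239] [3.139 0.006 3.094] q [-0.37  0.7  -0.03  1.44  0.02  1.    1.12] w 0.0631 F [ 0.1 -0.1 -1.5] 34.6
12 [5.0, -29.9, -0.1] [0.01, 0.03, 0.02]
```

```bash
python3 -m crank '[[[5,-29.9,0],[0,0,0]],[[5,-29.9,0],[0,0,0]],[[5,-29.9,0],[0,0,0]],[[5,-29.9,0],[0,0,0]],[[5,-29.9,0],[0,0,0]],[[5,-29.9,0],[0,0,0]],[[5,-29.9,0],[0,0,0]],[[5,-29.9,0],[0,0,0]],[[5,-29.9,0],[0,0,0]],[[5,-29.9,0],[0,0,0]],[[5,-29.9,0],[0,0,0]],[[5,-29.9,0],[0,0,0]]]'; python3 -m crank '[[[0,0,20],[0,0,0]],[[0,0,25],[0,0,0]],[[0,0,25],[0,0,0]],[[0,0,14],[0,0,0]],[[0,0,5],[0,0,0]],[[0,0,0],[0,0,0]]]'
python3 - <<'E'
from h import *
show(); plan(slot(.05,-.075,.031),down(az(87)),1)
E
```

```text
time: 15.6
position: [0.5753, -0.1203, 0.1191]
orientation: [3.141, -0.002, 3.094]
wrist_force: [-0.3, -0.1, -2.9]
grip_width: 0.063
finger_force: 34.5
time: 16.35
position: [0.5766, -0.1195, 0.0313]
orientation: [3.142, -0.0, 3.094]
wrist_force: [-0.2, 0.8, -2.1]
grip_width: 0.0626
finger_force: 34.6
16.35 [ 0.5766 -0.1195  0.0313] [ 3.142 -0.     3.094] q [ 0.19  0.67 -0.04  1.83  0.04  0.64  1.65] w 0.0626 F [-0.2  0.8 -2.1] 34.6
1 [-0.8, 1.3, 0.3] [0.0, -0.0, 0.28]
```

```bash
python3 -m crank '[[[0,0,1],[0,0,0]],[[0,0,0],[0,0,0]]]'; python3 -m crank '[[[0,0,0],[0,0,0]],[[0,0,0],[0,0,0]],[[0,0,0],[0,0,0]],[[0,0,-20],[0,0,0]],[[0,0,-40],[0,0,0]],[[0,0,-50],[0,0,0]],[[0,0,-50],[0,0,0]],[[0,0,-10],[0,0,0]],[[0,0,0],[0,0,0]]]' 84;python3 - <<'E'
from h import *
show()
import cv2
a=bot.capture('top')[120:270,110:310,::-1];b=bot.capture('scene')[150:300,190:390,::-1]
cv2.imwrite('pics/c6.png',cv2.resize(np.hstack([a,b]),(800,300),interpolation=cv2.INTER_CUBIC))
plan([.523,.356,.2],down(az(60)),12)
E
```

```text
time: 16.6
position: [0.5769, -0.1197, 0.0309]
orientation: [-3.141, 0.001, 3.094]
wrist_force: [-0.1, -0.9, -1.9]
grip_width: 0.0629
finger_force: 34.6
time: 17.73
position: [0.5766, -0.1196, 0.2006]
orientation: [-3.141, 0.001, 3.094]
wrist_force: [-0.2, -0.0, -0.5]
grip_width: 0.0842
finger_force: 0.0
17.725 [ 0.5766 -0.1196  0.2006] [-3.141e+00  1.000e-03  3.094e+00] q [ 0.19  0.47 -0.05  1.65  0.02  1.02  1.66] w 0.0842 F [-0.2 -0.  -0.5] 0.0
12 [14.8, 37.4, -0.1] [-0.0, -0.01, 2.27]
```

View pics/c6.png

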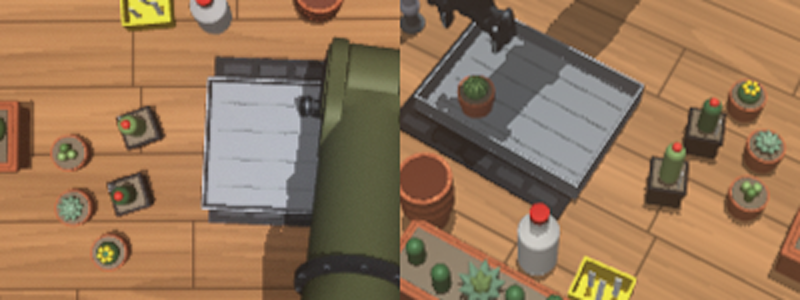

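p1 stands upright in the tray, and the other pots have not moved. Next is p5.

```bash
python3 -m crank '[[[14.8,37.4,0],[0,0,2.3]],[[14.8,37.4,0],[0,0,2.3]],[[14.8,37.4,0],[0,0,2.3]],[[14.8,37.4,0],[0,0,2.3]],[[14.8,37.4,0],[0,0,2.3]],[[14.8,37.4,0],[0,0,2.3]],[[14.8,37.4,0],[0,0,2.3]],[[14.8,37.4,0],[0,0,2.3]],[[14.8,37.4,0],[0,0,2.3]],[[14.8,37.4,0],[0,0,2.3]],[[14.8,37.4,0],[0,0,2.3]],[[14.8,37.4,0],[0,0,2.3]]]'; python3 -m crank '[[[0,0,0],[0,0,0]],[[0,0,35],[0,0,0]],[[0,0,37],[0,0,0]],[[0,0,37],[0,0,0]],[[0,0,37],[0,0,0]],[[0,0,36],[0,0,0]],[[0,0,0],[0,0,0]]]'; python3 -m crank '[[[0,0,0],[0,0,0]],[[0,0,0],[0,0,0]],[[0,0,0],[0,0,0]],[[0,0,0],[0,0,0]],[[0,0,0],[0,0,0]]]' 30 30; python3 -c 'from h import *;show()'
python3 -m crank '[[[0,0,-45],[0,0,0]],[[0,0,-45],[0,0,0]],[[0,0,-50],[0,0,0]],[[0,0,-45],[0,0,0]],[[0,0,0],[0,0,0]]]'
python3 - <<'E'
from h import *
show();plan(slot(.05,.075,.20),down(az(87)),11)
E
```

```text
time: 19.32
position: [0.524, 0.3565, 0.1981]
orientation: [-3.138, -0.001, 2.611]
wrist_force: [-0.0, -0.2, -0.9]
grip_width: 0.0843
finger_force: 0.0
time: 20.2
position: [0.5224, 0.353, 0.0146]
orientation: [-3.134, -0.003, 2.612]
wrist_force: [-0.6, 0.0, 0.0]
grip_width: 0.084
finger_force: 0.0
time: 20.82
position: [0.5254, 0.3559, 0.0196]
orientation: [3.14, 0.001, 2.612]
wrist_force: [-0.5, -1.4, 5.8]
grip_width: 0.063
finger_force: 34.1
20.825 [0.5254 0.3559 0.0196] [3.140e+00 1.000e-03 2.612e+00] q [-0.63  0.74  0.    1.71 -0.    0.69  0.41] w 0.063 F [-0.5 -1.4  5.8] 34.1
time: 21.45
position: [0.5264, 0.3568, 0.2076]
orientation: [3.135, 0.003, 2.612]
wrist_force: [0.8, 0.2, -2.1]
grip_width: 0.0629
finger_force: 35.0
21.45 [0.5264 0.3568 0.2076] [3.135e+00 3.000e-03 2.612e+00] q [-0.64  0.53  0.01  1.52 -0.    1.09  0.41] w 0.0629 F [ 0.8  0.2 -2.1] 35.0
11 [-14.2, -26.8, 0.6] [0.03, 0.02, -2.48]
```

```bash
python3 -m crank '[[[-14.2,-26.8,0],[0,0,-2.5]],[[-14.2,-26.8,0],[0,0,-2.5]],[[-14.2,-26.8,0],[0,0,-2.5]],[[-14.2,-26.8,0],[0,0,-2.5]],[[-14.2,-26.8,0],[0,0,-2.5]],[[-14.2,-26.8,0],[0,0,-2.5]],[[-14.2,-26.8,0],[0,0,-2.5]],[[-14.2,-26.8,0],[0,0,-2.5]],[[-14.2,-26.8,0],[0,0,-2.5]],[[-14.2,-26.8,0],[0,0,-2.5]],[[-14.2,-26.8,0],[0,0,-2.5]],[[0,0,0],[0,0,0]]]'; python3 -m crank '[[[0,0,35],[0,0,0]],[[0,0,45],[0,0,0]],[[0,0,45],[0,0,0]],[[0,0,30],[0,0,0]],[[0,0,12],[0,0,0]],[[0,0,0],[0,0,0]]]'
python3 - <<'E'
from h import *
show(); plan(slot(.05,.075,.033),down(az(87)),1)
E
```

```text
time: 22.95
position: [0.5826, 0.0269, 0.2018]
orientation: [-3.14, -0.002, 3.088]
wrist_force: [-0.4, 0.8, -3.2]
grip_width: 0.0629
finger_force: 34.8
time: 23.7
position: [0.5821, 0.0309, 0.0357]
orientation: [3.142, -0.002, 3.093]
wrist_force: [-0.2, -0.5, -1.3]
grip_width: 0.0629
finger_force: 34.9
23.7 [0.5821 0.0309 0.0357] [ 3.142e+00 -2.000e-03  3.093e+00] q [-0.05  0.66 -0.07  1.84  0.07  0.65  1.36] w 0.0629 F [-0.2 -0.5 -1.3] 34.9
1 [-2.3, 0.8, 2.7] [0.01, -0.09, 0.2]
```

```bash
python3 -m crank '[[[0,0,3],[0,0,0]],[[0,0,0],[0,0,0]]]'; python3 -m crank '[[[0,0,0],[0,0,0]],[[0,0,0],[0,0,0]],[[0,0,0],[0,0,0]],[[0,0,-20],[0,0,0]],[[0,0,-40],[0,0,0]],[[0,0,-50],[0,0,0]],[[0,0,-50],[0,0,0]],[[0,0,-10],[0,0,0]],[[0,0,0],[0,0,0]]]' 84;python3 - <<'E'
from h import *
show()
import cv2
a=bot.capture('top')[120:270,110:310,::-1];b=bot.capture('scene')[150:300,190:390,::-1]
cv2.imwrite('pics/c7.png',cv2.resize(np.hstack([a,b]),(800,300),interpolation=cv2.INTER_CUBIC))
plan([.351,.285,.2],down(az(105)),11)
E
```

```text
time: 23.95
position: [0.5832, 0.0304, 0.0342]
orientation: [3.141, 0.002, 3.092]
wrist_force: [0.1, -0.4, -1.3]
grip_width: 0.0629
finger_force: 34.9
time: 25.08
position: [0.5827, 0.0303, 0.2036]
orientation: [3.142, 0.001, 3.092]
wrist_force: [0.6, -0.5, -0.9]
grip_width: 0.084
finger_force: 0.0
25.075 [0.5827 0.0303 0.2036] [3.142e+00 1.000e-03 3.092e+00] q [-0.04  0.46 -0.08  1.66  0.04  1.02  1.39] w 0.084 F [ 0.6 -0.5 -0.9] 0.0
11 [18.8, 25.1, 0.2] [0.0, -0.01, -1.62]
```

View pics/c7.png

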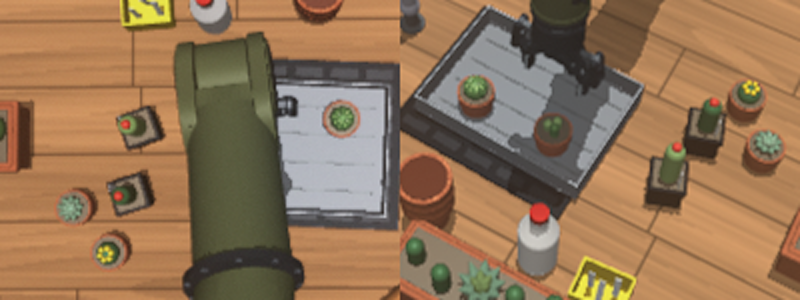

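p1 and p5 stand in the tray. p2 (75,206) and p4 (111,250) have not moved. Next is p4.

```bash
python3 -m crank '[[[18.8,25.1,0],[0,0,-1.6]],[[18.8,25.1,0],[0,0,-1.6]],[[18.8,25.1,0],[0,0,-1.6]],[[18.8,25.1,0],[0,0,-1.6]],[[18.8,25.1,0],[0,0,-1.6]],[[18.8,25.1,0],[0,0,-1.6]],[[18.8,25.1,0],[0,0,-1.6]],[[18.8,25.1,0],[0,0,-1.6]],[[18.8,25.1,0],[0,0,-1.6]],[[18.8,25.1,0],[0,0,-1.6]],[[18.8,25.1,0],[0,0,-1.6]],[[0,0,0],[0,0,0]]]'; python3 -c '
from h import *
show();plan([.351,.285,.018],down(az(105)),5)'
```

```text
time: 26.68
position: [0.3503, 0.2867, 0.202]
orientation: [-3.141, -0.003, -2.879]
wrist_force: [-0.1, 0.2, 0.4]
grip_width: 0.0839
finger_force: 0.0
26.675 [0.3503 0.2867 0.202 ] [-3.141e+00 -3.000e-03 -2.879e+00] q [-0.54  0.28 -0.25  1.97  0.09  0.9   0.99] w 0.0839 F [-0.1  0.2  0.4] 0.0
5 [-0.1, -0.4, 36.8] [-0.0, -0.04, 0.01]
```

```bash
python3 -m crank '[[[0,-0.4,36],[0,0,0]],[[0,-0.4,37],[0,0,0]],[[0,-0.4,37],[0,0,0]],[[0,0,37],[0,0,0]],[[0,0,37],[0,0,0]],[[0,0,0],[0,0,0]]]'; python3 -m crank '[[[0,0,0],[0,0,0]],[[0,0,0],[0,0,0]],[[0,0,0],[0,0,0]],[[0,0,0],[0,0,0]],[[0,0,0],[0,0,0]]]' 30 30; python3 -c 'from h import *;show()'
python3 -m crank '[[[0,0,-45],[0,0,0]],[[0,0,-45],[0,0,0]],[[0,0,-50],[0,0,0]],[[0,0,-45],[0,0,0]],[[0,0,0],[0,0,0]]]'
python3 - <<'E'
from h import *
show();plan(slot(-.05,-.075,.20),down(az(87)),11)
E
```

```text
time: 27.42
position: [0.3516, 0.2823, 0.0167]
orientation: [-3.138, -0.006, -2.884]
wrist_force: [-0.6, 0.6, 0.7]
grip_width: 0.0839
finger_force: 0.0
time: 28.05
position: [0.3537, 0.2847, 0.0204]
orientation: [3.141, 0.002, -2.884]
wrist_force: [-0.5, -0.8, 8.6]
grip_width: 0.0628
finger_force: 33.9
28.05 [0.3537 0.2847 0.0204] [ 3.141e+00  2.000e-03 -2.884e+00] q [-0.62  0.56 -0.16  2.19  0.22  0.4   0.87] w 0.0628 F [-0.5 -0.8  8.6] 33.9
time: 28.68
position: [0.3543, 0.2855, 0.2077]
orientation: [3.139, 0.007, -2.884]
wrist_force: [0.5, 0.6, -2.6]
grip_width: 0.0634
finger_force: 35.1
28.675 [0.3543 0.2855 0.2077] [ 3.139  0.007 -2.884] q [-0.52  0.27 -0.27  1.97  0.09  0.91  0.99] w 0.0634 F [ 0.5  0.6 -2.6] 35.1
11 [-6.9, -37.5, 0.7] [0.02, 0.03, 1.61]
```

```bash
python3 -m crank '[[[-6.9,-37.5,0],[0,0,1.6]],[[-6.9,-37.5,0],[0,0,1.6]],[[-6.9,-37.5,0],[0,0,1.6]],[[-6.9,-37.5,0],[0,0,1.6]],[[-6.9,-37.5,0],[0,0,1.6]],[[-6.9,-37.5,0],[0,0,1.6]],[[-6.9,-37.5,0],[0,0,1.6]],[[-6.9,-37.5,0],[0,0,1.6]],[[-6.9,-37.5,0],[0,0,1.6]],[[-6.9,-37.5,0],[0,0,1.6]],[[-6.9,-37.5,0],[0,0,1.6]],[[0,0,0],[0,0,0]]]'; python3 -m crank '[[[0,0,35],[0,0,0]],[[0,0,45],[0,0,0]],[[0,0,45],[0,0,0]],[[0,0,30],[0,0,0]],[[0,0,12],[0,0,0]],[[0,0,0],[0,0,0]]]'
python3 - <<'E'
from h import *
show(); plan(slot(-.05,-.075,.033),down(az(87)),1)
E
```

```text
time: 30.18
position: [0.4757, -0.1179, 0.203]
orientation: [-3.14, -0.002, 3.087]
wrist_force: [-0.0, 0.0, -2.4]
grip_width: 0.0629
finger_force: 34.9
time: 30.92
position: [0.4761, -0.114, 0.0368]
orientation: [3.141, -0.002, 3.093]
wrist_force: [-0.1, 1.1, -2.2]
grip_width: 0.063
finger_force: 34.9
30.925 [ 0.4761 -0.114   0.0368] [ 3.141e+00 -2.000e-03  3.093e+00] q [ 0.2   0.56 -0.02  2.08  0.02  0.5   1.69] w 0.063 F [-0.1  1.1 -2.2] 34.9
1 [-1.5, 0.5, 3.8] [0.03, -0.1, 0.22]
```

```bash
python3 -m crank '[[[0,0,4],[0,0,0]],[[0,0,0],[0,0,0]]]'; python3 -m crank '[[[0,0,0],[0,0,0]],[[0,0,0],[0,0,0]],[[0,0,0],[0,0,0]],[[0,0,-20],[0,0,0]],[[0,0,-40],[0,0,0]],[[0,0,-50],[0,0,0]],[[0,0,-50],[0,0,0]],[[0,0,-10],[0,0,0]],[[0,0,0],[0,0,0]]]' 84;python3 - <<'E'
from h import *
show()
import cv2
a=bot.capture('top')[120:270,110:310,::-1];b=bot.capture('scene')[150:300,190:390,::-1]
cv2.imwrite('pics/c8.png',cv2.resize(np.hstack([a,b]),(800,300),interpolation=cv2.INTER_CUBIC))
plan([.4275,.348,.2],down(az(-10)),12)
plan([.4275,.348,.2],down(az(170)),12)
E
```

```text
time: 31.18
position: [0.477, -0.1147, 0.034]
orientation: [-3.141, 0.001, 3.092]
wrist_force: [-0.1, 0.8, -1.1]
grip_width: 0.0629
finger_force: 34.9
time: 32.3
position: [0.4766, -0.1147, 0.2035]
orientation: [-3.141, 0.001, 3.092]
wrist_force: [-0.9, -0.3, -0.2]
grip_width: 0.084
finger_force: 0.0
32.3 [ 0.4766 -0.1147  0.2035] [-3.141e+00  1.000e-03  3.092e+00] q [ 0.2   0.32 -0.02  1.89  0.01  0.93  1.7 ] w 0.084 F [-0.9 -0.3 -0.2] 0.0
12 [35.1, 26.2, 0.2] [-0.01, -0.01, 8.1]
12 [-20.6, 36.9, 0.2] [0.01, -0.01, -6.9]
```

View pics/c8.png

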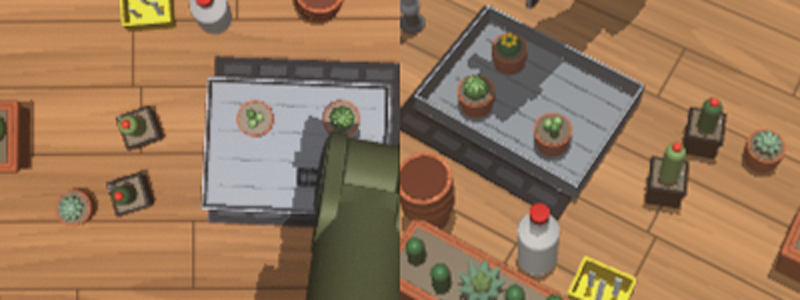

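Three pots stand in the tray, and p2 is unmoved at crop (75,206). It has room around it now, so I grasp at azimuth 40°.

```bash
python3 -c '
from h import *
plan([.4275,.348,.2],down(az(40)),11)'
```

```text
11 [21.9, 37.6, 0.2] [-0.0, -0.01, 4.29]
```

```bash
python3 -m crank '[[[21.9,37.6,0],[0,0,4.3]],[[21.9,37.6,0],[0,0,4.3]],[[21.9,37.6,0],[0,0,4.3]],[[21.9,37.6,0],[0,0,4.3]],[[21.9,37.6,0],[0,0,4.3]],[[21.9,37.6,0],[0,0,4.3]],[[21.9,37.6,0],[0,0,4.3]],[[21.9,37.6,0],[0,0,4.3]],[[21.9,37.6,0],[0,0,4.3]],[[21.9,37.6,0],[0,0,4.3]],[[21.9,37.6,0],[0,0,4.3]],[[0,0,0],[0,0,0]]]'; python3 -c '
from h import *
show();plan([.4275,.348,.019],down(az(40)),5)'
```

```text
time: 33.9
position: [0.4278, 0.3513, 0.2008]
orientation: [-3.139, -0.001, 2.27]
wrist_force: [1.0, -0.5, 0.2]
grip_width: 0.0844
finger_force: 0.0
33.9 [0.4278 0.3513 0.2008] [-3.139e+00 -1.000e-03  2.270e+00] q [-0.7   0.42 -0.04  1.74  0.02  0.99 -0.05] w 0.0844 F [ 1.  -0.5  0.2] 0.0
5 [-0.5, -0.4, 36.4] [-0.03, -0.01, 0.02]
```

```bash
python3 -m crank '[[[-0.3,-0.4,36],[0,0,0]],[[-0.3,-0.4,36],[0,0,0]],[[0,-0.4,36],[0,0,0]],[[0,0,36],[0,0,0]],[[0,0,37],[0,0,0]],[[0,0,0],[0,0,0]]]'; python3 -m crank '[[[0,0,0],[0,0,0]],[[0,0,0],[0,0,0]],[[0,0,0],[0,0,0]],[[0,0,0],[0,0,0]],[[0,0,0],[0,0,0]]]' 30 30; python3 -c 'from h import *;show()'
python3 -m crank '[[[0,0,-45],[0,0,0]],[[0,0,-45],[0,0,0]],[[0,0,-50],[0,0,0]],[[0,0,-45],[0,0,0]],[[0,0,0],[0,0,0]]]'
python3 - <<'E'
from h import *
show();plan(slot(-.05,.075,.20),down(az(87)),11)
E
```

```text
time: 34.65
position: [0.4261, 0.3441, 0.0193]
orientation: [-3.134, 0.0, 2.267]
wrist_force: [0.6, -0.4, 0.7]
grip_width: 0.0843
finger_force: 0.0
time: 35.28
position: [0.4288, 0.3473, 0.0235]
orientation: [3.14, 0.0, 2.267]
wrist_force: [-0.8, -1.9, 7.5]
grip_width: 0.0629
finger_force: 34.0
35.275 [0.4288 0.3473 0.0235] [3.14  0.    2.267] q [-0.7   0.64 -0.03  1.94  0.04  0.56 -0.06] w 0.0629 F [-0.8 -1.9  7.5] 34.0
time: 35.9
position: [0.4297, 0.3482, 0.2112]
orientation: [3.134, -0.0, 2.267]
wrist_force: [-0.0, -0.4, -2.7]
grip_width: 0.0629
finger_force: 34.9
35.9 [0.4297 0.3482 0.2112] [ 3.134 -0.     2.267] q [-0.7   0.4  -0.04  1.73  0.02  1.   -0.05] w 0.0629 F [-0.  -0.4 -2.7] 34.9
11 [-18.5, -23.1, 0.9] [0.04, 0.02, -4.28]
```

```bash
python3 -m crank '[[[-18.5,-23.1,0],[0,0,-4.3]],[[-18.5,-23.1,0],[0,0,-4.3]],[[-18.5,-23.1,0],[0,0,-4.3]],[[-18.5,-23.1,0],[0,0,-4.3]],[[-18.5,-23.1,0],[0,0,-4.3]],[[-18.5,-23.1,0],[0,0,-4.3]],[[-18.5,-23.1,0],[0,0,-4.3]],[[-18.5,-23.1,0],[0,0,-4.3]],[[-18.5,-23.1,0],[0,0,-4.3]],[[-18.5,-23.1,0],[0,0,-4.3]],[[-18.5,-23.1,0],[0,0,-4.3]],[[0,0,0],[0,0,0]]]'; python3 -m crank '[[[0,0,35],[0,0,0]],[[0,0,45],[0,0,0]],[[0,0,45],[0,0,0]],[[0,0,30],[0,0,0]],[[0,0,12],[0,0,0]],[[0,0,0],[0,0,0]]]'
python3 - <<'E'
from h import *
show(); plan(slot(-.05,.075,.036),down(az(87)),1)
E
```

```text
time: 37.4
position: [0.4837, 0.033, 0.2062]
orientation: [-3.141, -0.001, 3.089]
wrist_force: [0.4, 0.8, -2.2]
grip_width: 0.0629
finger_force: 34.7
time: 38.15
position: [0.483, 0.0358, 0.0399]
orientation: [-3.142, -0.002, 3.093]
wrist_force: [-0.0, -0.5, -0.9]
grip_width: 0.0628
finger_force: 34.8
38.15 [0.483  0.0358 0.0399] [-3.142e+00 -2.000e-03  3.093e+00] q [-0.06  0.55 -0.09  2.1   0.1   0.5   1.29] w 0.0628 F [-0.  -0.5 -0.9] 34.8
1 [-1.6, 0.5, 3.9] [-0.0, -0.09, 0.2]
```

```bash
python3 -m crank '[[[0,0,4],[0,0,0]],[[0,0,0],[0,0,0]]]'; python3 -m crank '[[[0,0,0],[0,0,0]],[[0,0,0],[0,0,0]],[[0,0,0],[0,0,0]],[[0,0,-20],[0,0,0]],[[0,0,-40],[0,0,0]],[[0,0,-50],[0,0,0]],[[0,0,-60],[0,0,0]],[[0,0,-60],[0,0,0]],[[0,0,-30],[0,0,0]],[[0,0,0],[0,0,0]]]' 84;python3 - <<'E'
from h import *
show()
import cv2
a=bot.capture('top')[110:310,200:480,::-1];b=bot.capture('scene')[85:285,60:340,::-1]
cv2.imwrite('pics/c9.png',cv2.resize(np.hstack([a,b]),(800,286),interpolation=cv2.INTER_CUBIC))
plan([.598,-.379,.30],down(az(-12)),12)
E
```

```text
time: 38.4
position: [0.484, 0.0354, 0.037]
orientation: [3.141, 0.001, 3.092]
wrist_force: [0.4, 0.5, -0.9]
grip_width: 0.0626
finger_force: 34.8
time: 39.65
position: [0.4846, 0.0355, 0.2987]
orientation: [3.141, 0.005, 3.092]
wrist_force: [0.4, -0.1, -0.2]
grip_width: 0.0838
finger_force: 0.0
39.65 [0.4846 0.0355 0.2987] [3.141 0.005 3.092] q [-0.02  0.23 -0.13  1.74  0.03  1.17  1.36] w 0.0838 F [ 0.4 -0.1 -0.2] 0.0
12 [-36.5, -18.0, -0.4] [-0.0, -0.0, 8.26]
```

View pics/c9.png

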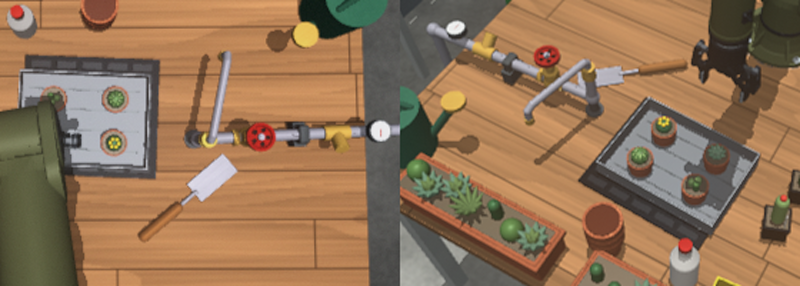

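All four pots stand in the tray. Next I swing the spout.

```bash
python3 -m crank '[[[-36.5,-18,0],[0,0,8.3]],[[-36.5,-18,0],[0,0,8.3]],[[-36.5,-18,0],[0,0,8.3]],[[-36.5,-18,0],[0,0,8.3]],[[-36.5,-18,0],[0,0,8.3]],[[-36.5,-18,0],[0,0,8.3]],[[-36.5,-18,0],[0,0,8.3]],[[-36.5,-18,0],[0,0,8.3]],[[-36.5,-18,0],[0,0,8.3]],[[-36.5,-18,0],[0,0,8.3]],[[-36.5,-18,0],[0,0,8.3]],[[-36.5,-18,0],[0,0,8.3]]]' 0; python3 -m crank '[[[0,0,0],[0,0,0]],[[0,0,0],[0,0,0]]]'
python3 - <<'E'
from h import *
show(); plan([.598,-.379,.172],down(az(-12)),4)
P=np.array([.598,-.379,.172]);piv=np.array([.480,-.311,.172])
for a in(60,115):
  Q=Ro.from_rotvec([0,0,np.radians(a)]);plan(piv+Q.apply(P-piv),Q*down(az(-12)),12,P,down(az(-12)));print((P:=P,piv+Q.apply(P-piv))[1])
E
```

```text
time: 41.25
position: [0.5958, -0.3799, 0.2934]
orientation: [-3.138, -0.001, 1.349]
wrist_force: [0.4, 0.1, 0.9]
grip_width: 0.0002
finger_force: 0.0
time: 41.5
position: [0.5968, -0.3782, 0.2946]
orientation: [-3.139, -0.002, 1.355]
wrist_force: [0.5, 0.3, -0.1]
grip_width: 0.0002
finger_force: 0.0
41.5 [ 0.5968 -0.3782  0.2946] [-3.139e+00 -2.000e-03  1.355e+00] q [ 0.37  0.63  0.34  1.13 -0.2   1.41  0.46] w 0.0002 F [ 0.5  0.3 -0.1] 0.0
4 [-0.2, 0.4, 30.6] [-0.03, -0.02, -0.09]
12 [11.5, 3.2, 0.0] [0.0, 0.0, -5.0]
[ 0.59788973 -0.242809    0.172     ]
12 [22.2, 5.2, 0.0] [0.0, 0.0, -9.58]
[ 0.49175997 -0.17531764  0.172     ]
```

```bash
python3 -m crank '[[[0,0,30],[0,0,0]],[[0,0,31],[0,0,0]],[[0,0,31],[0,0,0]],[[0,0,30],[0,0,0]],[[0,0,0],[0,0,0]]]'; python3 -m crank '[[[11.5,3.2,0],[0,0,-5]],[[11.5,3.2,0],[0,0,-5]],[[11.5,3.2,0],[0,0,-5]],[[11.5,3.2,0],[0,0,-5]],[[11.5,3.2,0],[0,0,-5]],[[11.5,3.2,0],[0,0,-5]],[[11.5,3.2,0],[0,0,-5]],[[11.5,3.2,0],[0,0,-5]],[[11.5,3.2,0],[0,0,-5]],[[11.5,3.2,0],[0,0,-5]]]'
python3 - <<'E'
from h import *
show(); P=np.array(bot.state()['position']);d=P-[.480,-.311,.172];print(np.hypot(*d[:2]),np.degrees(np.arctan2(d[1],d[0])))
E
```

```text
time: 42.12
position: [0.5965, -0.376, 0.1711]
orientation: [-3.136, -0.003, 1.357]
wrist_force: [-0.5, -0.3, -0.2]
grip_width: -0.0001
finger_force: 0.0
time: 43.38
position: [0.6086, -0.2637, 0.176]
orientation: [3.141, 0.002, 2.231]
wrist_force: [0.2, -1.5, -0.4]
grip_width: -0.0002
finger_force: 0.6
43.375 [ 0.6086 -0.2637  0.176 ] [3.141e+00 2.000e-03 2.231e+00] q [ 0.32  0.61  0.09  1.47 -0.06  1.06  1.08] w -0.0002 F [ 0.2 -1.5 -0.4] 0.6
0.13698412766203677 20.206384849424552
```

```bash
python3 -m crank '[[[11.5,3.2,0],[0,0,-5]],[[11.5,3.2,0],[0,0,-5]],[[11.5,3.2,0],[0,0,-5]],[[11.5,3.2,0],[0,0,-5]],[[11.5,3.2,0],[0,0,-5]],[[11.5,3.2,0],[0,0,-5]],[[11.5,3.2,0],[0,0,-5]],[[11.5,3.2,0],[0,0,-5]],[[11.5,3.2,0],[0,0,-5]],[[11.5,3.2,0],[0,0,-5]],[[11.5,3.2,0],[0,0,-5]],[[0,0,0],[0,0,0]]]'
python3 - <<'E'
from h import *
show(); P=np.array(bot.state()['position']);d=P-[.480,-.311,.172];print(np.hypot(*d[:2]),np.degrees(np.arctan2(d[1],d[0])))
E
python3 -m crank '[[[-30,0,0],[0,0,0]],[[0,0,-50],[0,0,0]],[[0,0,-60],[0,0,0]],[[0,0,-30],[0,0,0]],[[0,0,0],[0,0,0]]]'
python3 - <<'E'
from h import *
show()
import cv2
a=bot.capture('top')[110:310,200:480,::-1];b=bot.capture('scene')[85:285,60:340,::-1]
cv2.imwrite('pics/c10.png',cv2.resize(np.hstack([a,b]),(800,286),interpolation=cv2.INTER_CUBIC))
E
```

```text
time: 44.88
position: [0.5157, -0.1775, 0.1757]
orientation: [-3.141, 0.002, -3.096]
wrist_force: [0.6, -1.0, 0.4]
grip_width: -0.0002
finger_force: 0.0
44.875 [ 0.5157 -0.1775  0.1757] [-3.141e+00  2.000e-03 -3.096e+00] q [ 0.41  0.44 -0.18  1.8   0.1   0.92  1.8 ] w -0.0002 F [ 0.6 -1.   0.4] 0.0
0.13819408376390052 75.04790131969179
time: 45.5
position: [0.5471, -0.1764, 0.3178]
orientation: [-3.14, 0.006, -3.098]
wrist_force: [-0.4, 0.5, -0.6]
grip_width: 0.0001
finger_force: 0.0
45.5 [ 0.5471 -0.1764  0.3178] [-3.14   0.006 -3.098] q [ 0.39  0.37 -0.19  1.49  0.07  1.29  1.81] w 0.0001 F [-0.4  0.5 -0.6] 0.0
```

View pics/c10.png

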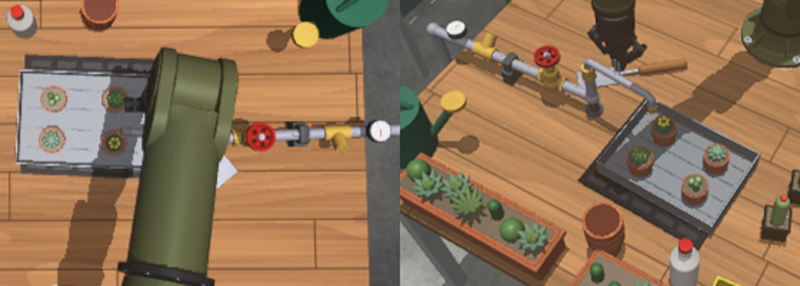

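The spout now points over the tray, with its mouth near p4. Next is the wheel.

```bash
python3 -m crank '[[[0,0,0],[0,0,10.5]],[[0,0,0],[0,0,10.5]],[[0,0,0],[0,0,10.5]],[[0,0,0],[0,0,10.5]],[[0,0,0],[0,0,10.5]],[[0,0,0],[0,0,10.5]],[[0,0,0],[0,0,10.5]],[[0,0,0],[0,0,10.5]],[[0,0,0],[0,0,10.5]],[[0,0,0],[0,0,10.5]],[[0,0,0],[0,0,10.5]],[[0,0,0],[0,0,0]]]' 84
python3 - <<'E'
from h import *
show()
print(bp('top',382.7,205.2,.148,1),bp('scene',162.2,124.2,.148,1),'tip',bp('scene',236.4,157.8,.147,1))
import cv2
c=[]
for m in('top','scene'):
    im=bot.capture(m);h=cv2.cvtColor(im,cv2.COLOR_RGB2HSV)
    k=((h[...,0]<8)|(h[...,0]>172))&(h[...,1]>170)&(h[...,2]>70)
    lo=(350,190,420,230) if m=='top' else (140,105,185,145)
    M=np.zeros_like(k);M[lo[1]:lo[3],lo[0]:lo[2]]=1;ys,xs=np.where(k&M);u,v=(xs.min()+xs.max())/2,(ys.min()+ys.max())/2
    print(m,len(xs),u,v,xs.min(),xs.max(),ys.min(),ys.max(),bp(m,u,v,.145,1))
plan([.484,-.436,.25],down(az(-100)),12)
E
```

```text
time: 47.1
position: [0.545, -0.176, 0.3129]
orientation: [-3.139, 0.001, 1.172]
wrist_force: [0.1, 0.1, -0.5]
grip_width: 0.0843
finger_force: 0.0
47.1 [ 0.545  -0.176   0.3129] [-3.139e+00  1.000e-03  1.172e+00] q [ 0.1   0.38  0.26  1.5  -0.1   1.28 -0.03] w 0.0843 F [ 0.1  0.1 -0.5] 0.0
[ 0.482  -0.4404  0.148 ] [ 0.4863 -0.4336  0.148 ] tip [ 0.4838 -0.1342  0.147 ]
top 271 382.0 205.5 372 392 196 215 [ 0.481  -0.4391  0.145 ]
scene 172 162.5 124.0 154 171 117 131 [ 0.4832 -0.4351  0.145 ]
12 [-17.0, 17.0, 5.3] [-0.0, 0.01, 6.44]
```

```bash
python3 -m crank '[[[-17,17,5.3],[0,0,6.4]],[[-17,17,5.3],[0,0,6.4]],[[-17,17,5.3],[0,0,6.4]],[[-17,17,5.3],[0,0,6.4]],[[-17,17,5.3],[0,0,6.4]],[[-17,17,5.3],[0,0,6.4]],[[-17,17,5.3],[0,0,6.4]],[[-17,17,5.3],[0,0,6.4]],[[-17,17,5.3],[0,0,6.4]],[[-17,17,5.3],[0,0,6.4]],[[-17,17,5.3],[0,0,6.4]],[[-17,17,5.3],[0,0,6.4]]]';python3 -m crank '[[[0,0,0],[0,0,0]],[[0,0,0],[0,0,0]]]'
python3 - <<'E'
from h import *
show(); plan([.483,-.437,.128],down(az(-100)),4)
E
```

```text
time: 48.7
position: [0.4839, -0.4375, 0.2499]
orientation: [-3.141, 0.001, -0.17]
wrist_force: [0.3, -0.3, 0.1]
grip_width: 0.0843
finger_force: 0.0
time: 48.95
position: [0.4854, -0.4362, 0.2505]
orientation: [-3.141, -0.0, -0.166]
wrist_force: [0.4, -0.2, 0.2]
grip_width: 0.0843
finger_force: 0.0
48.95 [ 0.4854 -0.4362  0.2505] [-3.141 -0.    -0.166] q [ 0.37  0.59  0.59  1.4  -0.34  1.25 -0.75] w 0.0843 F [ 0.4 -0.2  0.2] 0.0
4 [-0.6, 0.3, 30.6] [-0.01, -0.01, 0.13]
```

```bash
python3 -m crank '[[[0,0,0],[0,0,10.5]],[[0,0,0],[0,0,10.5]],[[0,0,0],[0,0,10.5]],[[0,0,0],[0,0,10.5]],[[0,0,0],[0,0,10.5]],[[0,0,0],[0,0,10.5]],[[0,0,0],[0,0,10.5]],[[0,0,0],[0,0,10.5]],[[0,0,0],[0,0,0]],[[0,0,0],[0,0,0]]]'
python3 - <<'E'
from h import *
show(); plan([.483,-.437,.127],down(az(176)),4)
E
```

```text
time: 50.2
position: [0.4852, -0.4363, 0.2506]
orientation: [-3.141, 0.0, -1.63]
wrist_force: [-0.2, 0.8, -0.4]
grip_width: 0.0837
finger_force: 0.0
50.2 [ 0.4852 -0.4363  0.2506] [-3.141  0.    -1.63 ] q [ 0.2   0.71  0.99  1.4  -0.59  1.35 -2.  ] w 0.0837 F [-0.2  0.8 -0.4] 0.0
4 [0.2, 0.5, 30.9] [-0.0, 0.0, 0.16]
```

```bash
python3 -m crank '[[[0.2,0.5,31],[0,0,0]],[[0.2,0.5,31],[0,0,0]],[[0.2,0.5,31],[0,0,0]],[[0.2,0.5,31],[0,0,0]],[[0,0,0],[0,0,0]],[[0,0,0],[0,0,0]]]';python3 -c 'from h import *;show()'; python3 -m crank '[[[0,0,0],[0,0,0]],[[0,0,0],[0,0,0]],[[0,0,0],[0,0,0]],[[0,0,0],[0,0,0]],[[0,0,0],[0,0,0]]]' 40 50; python3 -c 'from h import *;show()'
```

```text
time: 50.95
position: [0.4828, -0.4382, 0.128]
orientation: [-3.141, -0.001, -1.634]
wrist_force: [0.4, 0.1, 1.1]
grip_width: 0.0841
finger_force: 0.0
50.95 [ 0.4828 -0.4382  0.128 ] [-3.141e+00 -1.000e-03 -1.634e+00] q [ 0.22  0.81  0.91  1.57 -0.69  1.11 -1.9 ] w 0.0841 F [0.4 0.1 1.1] 0.0
time: 51.58
position: [0.4848, -0.4385, 0.1294]
orientation: [-3.136, -0.003, -1.634]
wrist_force: [2.4, 1.0, 7.1]
grip_width: 0.0623
finger_force: 53.1
51.575 [ 0.4848 -0.4385  0.1294] [-3.136e+00 -3.000e-03 -1.634e+00] q [ 0.22  0.8   0.92  1.57 -0.69  1.11 -1.9 ] w 0.0623 F [2.4 1.  7.1] 53.1
```

```bash
python3 -m crank '[[[0,0,-0.4],[0,0,-10.5]],[[0,0,-0.4],[0,0,-10.5]],[[0,0,-0.4],[0,0,-10.5]],[[0,0,-0.4],[0,0,-10.5]],[[0,0,-0.4],[0,0,-10.5]],[[0,0,-0.4],[0,0,-10.5]],[[0,0,-0.4],[0,0,-10.5]],[[0,0,-0.4],[0,0,-10.5]],[[0,0,-0.4],[0,0,-10.5]],[[0,0,-0.4],[0,0,-10.5]],[[0,0,0],[0,0,0]]]'; python3 -c 'from h import *;show();print(bot.state()["wrist_torque"])'
```

```text
time: 52.95
position: [0.4849, -0.4381, 0.133]
orientation: [3.138, -0.005, 0.2]
wrist_force: [5.2, -0.1, 5.3]
grip_width: 0.0623
finger_force: 54.5
52.95 [ 0.4849 -0.4381  0.133 ] [ 3.138 -0.005  0.2  ] q [ 0.46  0.66  0.41  1.56 -0.31  0.98 -0.4 ] w 0.0623 F [ 5.2 -0.1  5.3] 54.5
[ 0.5717968  -0.96671308  0.16122181]
```

```bash
python3 -m crank '[[[0,0,-0.4],[0,0,-10.5]],[[0,0,-0.4],[0,0,-10.5]],[[0,0,-0.4],[0,0,-10.5]],[[0,0,-0.4],[0,0,-10.5]],[[0,0,-0.4],[0,0,-10.5]],[[0,0,-0.4],[0,0,-10.5]],[[0,0,-0.4],[0,0,-10.5]],[[0,0,-0.4],[0,0,-10.5]],[[0,0,-0.4],[0,0,-10.5]],[[0,0,-0.4],[0,0,-10.5]],[[0,0,0],[0,0,0]]]'; python3 -c 'from h import *;show();print(bot.state()["wrist_torque"])'; python3 -m crank '[[[0,0,-0.4],[0,0,-10.5]],[[0,0,-0.4],[0,0,-10.5]],[[0,0,-0.4],[0,0,-10.5]],[[0,0,-0.4],[0,0,-10.5]],[[0,0,-0.4],[0,0,-10.5]],[[0,0,-0.4],[0,0,-10.5]],[[0,0,0],[0,0,0]]]'; python3 -c 'from h import *;show();print(bot.state()["wrist_torque"])'
```

```text
time: 54.32
position: [0.4845, -0.4381, 0.1367]
orientation: [3.139, 0.004, 2.032]
wrist_force: [5.0, 2.0, 5.6]
grip_width: 0.0622
finger_force: 54.7
54.325 [ 0.4845 -0.4381  0.1367] [3.139 0.004 2.032] q [ 0.76  0.62 -0.1   1.55  0.07  0.96  1.1 ] w 0.0622 F [5.  2.  5.6] 54.7
[ 0.07424088 -0.43584094  0.15044767]
time: 55.2
position: [0.4844, -0.4384, 0.1389]
orientation: [-3.139, 0.004, 3.129]
wrist_force: [4.2, 1.0, 6.2]
grip_width: 0.0622
finger_force: 54.7
55.2 [ 0.4844 -0.4384  0.1389] [-3.139  0.004  3.129] q [ 0.93  0.64 -0.41  1.55  0.29  1.    2.01] w 0.0622 F [4.2 1.  6.2] 54.7
[-0.1146012  -1.01173861  0.1365788 ]
```

```bash
python3 -m crank '[[[0,0,-0.4],[0,0,-10.5]],[[0,0,-0.4],[0,0,-10.5]],[[0,0,-0.4],[0,0,-10.5]],[[0,0,-0.4],[0,0,-10.5]],[[0,0,0],[0,0,0]]]'; python3 -c 'from h import *;show()';  python3 -m crank '[[[0,0,0],[0,0,0]],[[0,0,0],[0,0,0]],[[0,0,0],[0,0,0]],[[0,0,-30],[0,0,0]],[[0,0,-20],[0,0,0]],[[0,0,0],[0,0,0]]]' 84;python3 -m crank '[[[0,0,0],[0,0,10.6]],[[0,0,0],[0,0,10.6]],[[0,0,0],[0,0,10.6]],[[0,0,0],[0,0,10.6]],[[0,0,0],[0,0,10.6]],[[0,0,0],[0,0,10.6]],[[0,0,0],[0,0,10.6]],[[0,0,0],[0,0,10.6]],[[0,0,0],[0,0,10.6]],[[0,0,0],[0,0,10.6]],[[0,0,0],[0,0,10.6]],[[0,0,0],[0,0,10.6]]]'; python3 -m crank '[[[0,0,0],[0,0,10.6]],[[0,0,0],[0,0,10.6]],[[0,0,0],[0,0,10.6]],[[0,0,0],[0,0,10.6]],[[0,0,0],[0,0,10.6]],[[0,0,0],[0,0,10.6]],[[0,0,0],[0,0,10.6]],[[0,0,0],[0,0,10.6]],[[0,0,0],[0,0,10.6]],[[0,0,0],[0,0,10.6]],[[0,0,0],[0,0,10.6]],[[0,0,0],[0,0,10.6]]]';  python3 -m crank '[[[0,0,0],[0,0,10.6]],[[0,0,0],[0,0,10.6]],[[0,0,0],[0,0,10.6]],[[0,0,0],[0,0,10.6]],[[0,0,0],[0,0,0]],[[0,0,0],[0,0,0]]]'; python3 -c 'from h import *;show()
plan([.4845,-.438,.140],Ro.from_euler("xyz",[np.pi,0,bot.state()["orientation"][2]]),3)'
```

```text
time: 55.82
position: [0.4846, -0.4384, 0.1404]
orientation: [-3.137, 0.002, -2.422]
wrist_force: [5.1, 0.2, 5.0]
grip_width: 0.0621
finger_force: 54.8
55.825 [ 0.4846 -0.4384  0.1404] [-3.137e+00  2.000e-03 -2.422e+00] q [ 1.04  0.68 -0.61  1.54  0.42  1.05  2.62] w 0.0621 F [5.1 0.2 5. ] 54.8
time: 56.58
position: [0.483, -0.438, 0.1901]
orientation: [-3.139, 0.0, -2.422]
wrist_force: [-0.2, 0.4, -0.1]
grip_width: 0.0839
finger_force: 0.0
time: 58.08
position: [0.4817, -0.4373, 0.1873]
orientation: [-3.14, -0.001, 1.635]
wrist_force: [0.1, 0.2, 0.1]
grip_width: 0.0841
finger_force: 0.0
time: 59.58
position: [0.4817, -0.4373, 0.1874]
orientation: [3.141, 0.002, -0.585]
wrist_force: [-0.6, 0.5, -0.4]
grip_width: 0.0839
finger_force: 0.0
time: 60.32
position: [0.4822, -0.4374, 0.188]
orientation: [3.141, 0.001, -1.314]
wrist_force: [1.0, -0.3, 0.7]
grip_width: 0.084
finger_force: 0.0
60.325 [ 0.4822 -0.4374  0.188 ] [ 3.141e+00  1.000e-03 -1.314e+00] q [ 0.28  0.69  0.78  1.5  -0.51  1.17 -1.74] w 0.084 F [ 1.  -0.3  0.7] 0.0
3 [0.4, -0.7, 16.0] [0.02, 0.01, 0.0]
```

```bash
python3 -m crank '[[[0.4,-0.7,16],[0,0,0]],[[0.4,-0.7,16],[0,0,0]],[[0.4,-0.7,16],[0,0,0]],[[0,0,0],[0,0,0]],[[0,0,0],[0,0,0]]]'; python3 -m crank '[[[0,0,0],[0,0,0]],[[0,0,0],[0,0,0]],[[0,0,0],[0,0,0]],[[0,0,0],[0,0,0]],[[0,0,0],[0,0,0]]]' 40 50; python3 -c 'from h import *;show()'; python3 -m crank '[[[0,0,-0.4],[0,0,-10.5]],[[0,0,-0.4],[0,0,-10.5]],[[0,0,-0.4],[0,0,-10.5]],[[0,0,-0.4],[0,0,-10.5]],[[0,0,-0.4],[0,0,-10.5]],[[0,0,-0.4],[0,0,-10.5]],[[0,0,-0.4],[0,0,-10.5]],[[0,0,-0.4],[0,0,-10.5]],[[0,0,-0.4],[0,0,-10.5]],[[0,0,-0.4],[0,0,-10.5]],[[0,0,0],[0,0,0]]]'; python3 -m crank '[[[0,0,-0.4],[0,0,-10.5]],[[0,0,-0.4],[0,0,-10.5]],[[0,0,-0.4],[0,0,-10.5]],[[0,0,-0.4],[0,0,-10.5]],[[0,0,-0.4],[0,0,-10.5]],[[0,0,-0.4],[0,0,-10.5]],[[0,0,-0.4],[0,0,-10.5]],[[0,0,-0.4],[0,0,-10.5]],[[0,0,-0.4],[0,0,-10.5]],[[0,0,-0.4],[0,0,-10.5]],[[0,0,0],[0,0,0]]]'; python3 -c 'from h import *;show();print(bot.state()["wrist_torque"])'
```

```text
time: 60.95
position: [0.4848, -0.4385, 0.1408]
orientation: [3.141, -0.0, -1.318]
wrist_force: [0.4, -0.1, 0.1]
grip_width: 0.084
finger_force: 0.0
time: 61.58
position: [0.4848, -0.4386, 0.1419]
orientation: [-3.141, -0.001, -1.318]
wrist_force: [-1.8, 0.4, 6.7]
grip_width: 0.0621
finger_force: 53.7
61.575 [ 0.4848 -0.4386  0.1419] [-3.141e+00 -1.000e-03 -1.318e+00] q [ 0.29  0.73  0.75  1.55 -0.54  1.08 -1.71] w 0.0621 F [-1.8  0.4  6.7] 53.7
time: 62.95
position: [0.485, -0.4381, 0.1456]
orientation: [3.141, -0.001, 0.514]
wrist_force: [-0.4, 2.4, 5.9]
grip_width: 0.0621
finger_force: 54.3
time: 64.32
position: [0.4845, -0.438, 0.1492]
orientation: [3.141, -0.001, 2.345]
wrist_force: [-2.1, 1.6, 6.6]
grip_width: 0.0618
finger_force: 54.5
64.325 [ 0.4845 -0.438   0.1492] [ 3.141e+00 -1.000e-03  2.345e+00] q [ 0.86  0.62 -0.27  1.53  0.19  1.01  1.31] w 0.0618 F [-2.1  1.6  6.6] 54.5
[0.68369954 0.47262549 0.09573995]
```

```bash
python3 -m crank '[[[0,0,-0.4],[0,0,-10.5]],[[0,0,-0.4],[0,0,-10.5]],[[0,0,-0.4],[0,0,-10.5]],[[0,0,0],[0,0,0]]]'; python3 -c 'from h import *;show();print(bot.state()["wrist_torque"])';  python3 -m crank '[[[0,0,-0.2],[0,0,-6]],[[0,0,-0.2],[0,0,-6]],[[0,0,0],[0,0,0]]]'; python3 -c 'from h import *;show();print(bot.state()["wrist_torque"])'; python3 -m crank '[[[0,0,-0.1],[0,0,-4]],[[0,0,-0.1],[0,0,-4]],[[0,0,0],[0,0,0]]]'; python3 -c 'from h import *;show();print(bot.state()["wrist_torque"])'
```

```text
time: 64.82
position: [0.4845, -0.4381, 0.1499]
orientation: [3.141, -0.0, 2.892]
wrist_force: [-2.0, 2.5, 3.6]
grip_width: 0.0618
finger_force: 59.3
64.825 [ 0.4845 -0.4381  0.1499] [ 3.141 -0.     2.892] q [ 0.94  0.64 -0.42  1.53  0.29  1.04  1.77] w 0.0618 F [-2.   2.5  3.6] 59.3
[ 0.70583703  0.11369925 -0.4841642 ]
time: 65.2
position: [0.4871, -0.4383, 0.1501]
orientation: [-3.141, 0.004, 3.102]
wrist_force: [7.6, -1.0, -3.3]
grip_width: 0.062
finger_force: 58.4
65.2 [ 0.4871 -0.4383  0.1501] [-3.141  0.004  3.102] q [ 0.97  0.65 -0.48  1.53  0.33  1.04  1.94] w 0.062 F [ 7.6 -1.  -3.3] 58.4
[-0.09588618 -1.44476355 -0.03458434]
time: 65.58
position: [0.4842, -0.4383, 0.1501]
orientation: [3.141, -0.001, -3.042]
wrist_force: [-2.1, 0.0, 1.0]
grip_width: 0.0619
finger_force: 58.8
65.575 [ 0.4842 -0.4383  0.1501] [ 3.141e+00 -1.000e-03 -3.042e+00] q [ 0.99  0.65 -0.52  1.53  0.35  1.06  2.06] w 0.0619 F [-2.1  0.   1. ] 58.8
[0.28086292 0.32682176 0.02949548]
```

The torque jumped and the wheel stopped rising, so it is at its end stop. I release and check.

```bash
python3 -m crank '[[[0,0,0],[0,0,0]],[[0,0,0],[0,0,0]],[[0,0,0],[0,0,0]],[[0,0,-30],[0,0,0]],[[0,0,-60],[0,0,0]],[[0,0,-60],[0,0,0]],[[0,0,0],[0,0,0]]]' 84; python3 -m crank '[[[30,0,-20],[0,0,0]],[[40,0,-20],[0,0,0]],[[40,0,0],[0,0,0]],[[40,0,0],[0,0,0]],[[0,0,0],[0,0,0]],[[0,0,0],[0,0,0]]]'
python3 - <<'E'
from h import *
show()
import cv2
a=bot.capture('top')[100:300,110:400,::-1];b=bot.capture('scene')[95:295,100:390,::-1]
cv2.imwrite('pics/c11.png',cv2.resize(np.vstack([a,b]),(435,600),interpolation=cv2.INTER_CUBIC))
E
```

```text
time: 66.45
position: [0.487, -0.4389, 0.3063]
orientation: [-3.135, 0.007, -3.038]
wrist_force: [0.8, 0.5, -0.3]
grip_width: 0.0842
finger_force: 0.0
time: 67.2
position: [0.336, -0.4536, 0.3402]
orientation: [3.141, 0.0, -3.038]
wrist_force: [-0.4, 0.1, -0.9]
grip_width: 0.0839
finger_force: 0.0
67.2 [ 0.336  -0.4536  0.3402] [ 3.141  0.    -3.038] q [ 1.26  0.38 -0.57  1.46  0.2   1.36  2.36] w 0.0839 F [-0.4  0.1 -0.9] 0.0
```

View pics/c11.png

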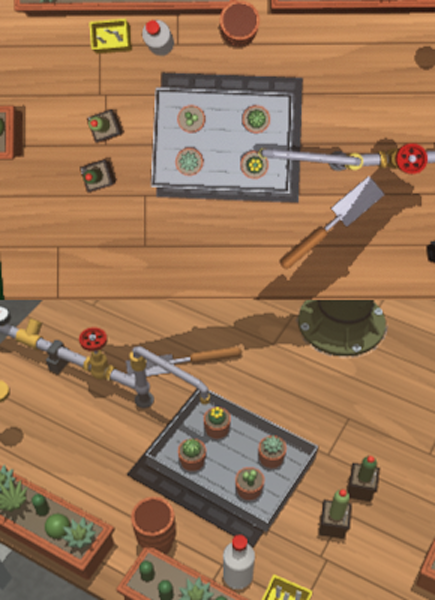

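The final picture shows all four pots upright in the tray, the spout mouth over it, the wheel raised, and everything else where it was.

```bash
python3 -c 'from station import bot;print(bot.job_done())'
```

```text
the job is handed in; nothing more can be done
None
```

The job is handed in: the tray lies on its back on the panel with all four plants found (no aloe this time) upright in it, the spout is over the tray, and the handwheel was opened last, to its end stop.

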